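Clamp carved rosette blocks in the finishing jig

TASK

Put every carved rosette block on the bench into a pocket of the jig, one to a pocket, carved face up and flat on the pocket floor, first swinging aside any brass turn-button that covers a pocket you need; then turn the screw of each filled pocket clockwise all the way, so that its turn-button lies across the block. Turn the screws only with the slot key, never with the robot itself; finish with the key standing back in its stand, and do not shift or knock over the deer, the glue bottle or the mug.

Things in the scene. Friction and masses are not known exactly. Their poses are not given: they have to be found in the camera images.
- block1: carved rosette block, plain light wood, 0.12 kg: base 70 (own x) x 60 (own y) x 34 mm, a round carved rosette 44 mm wide standing 12 mm proud in the middle of one 70 x 60 face. Origin: centre of the flat back; own z points out of the carved face. Starts on edge, 70 mm tall, own y level. May be absent
- block2: carved rosette block, plain light wood, 0.12 kg: base 70 (own x) x 60 (own y) x 34 mm, a round carved rosette 44 mm wide standing 12 mm proud in the middle of one 70 x 60 face. Origin: centre of the flat back; own z points out of the carved face. Starts on edge, 70 mm tall, own y level. May be absent
- block3: carved rosette block, plain light wood, 0.12 kg: base 70 (own x) x 60 (own y) x 34 mm, a round carved rosette 44 mm wide standing 12 mm proud in the middle of one 70 x 60 face. Origin: centre of the flat back; own z points out of the carved face. Starts on edge, 70 mm tall, own y level. May be absent
- block4: carved rosette block, plain light wood, 0.12 kg: base 70 (own x) x 60 (own y) x 34 mm, a round carved rosette 44 mm wide standing 12 mm proud in the middle of one 70 x 60 face. Origin: centre of the flat back; own z points out of the carved face. Starts on its back, carved face up. May be absent
- jig: fixed plywood board 150 (x) x 340 (y) x 10 mm with three pockets in a row 105 mm apart along its y, which runs towards the robot (pocket 1 nearest), each a riser 50 mm wide with stops around it, and a brass slotted screw with a turn-button on a steel post 56 mm beyond each pocket's centre (+x, the robot's left). Origin: under the middle pocket's centre, on the table
- pocket1 (a point): centre of pocket 1's floor, 24 mm above the table; axes as the jig's. Pocket 76 mm long (x) x 66 mm wide (y); a block's 70 mm goes along x, either way round. Fenced by end stops 10 mm high and by four corner stops 12 mm high at x = +-28 to 41, y = +-33 to 42 mm; between these (56 mm) the sides are open for fingers, down to the board's top 14 mm below the floor
- button1 (a joint): screw of pocket 1 with turn-button arm 14 mm wide, reaching 29 mm from the axis, underside 36.5 mm above the pocket floor. rad; starts at 1.25 to 1.57. 0 = open, arm along the jig's -y (clear of the pocket below 0.4); grows clockwise from above to a stop at 1.57: arm along -x, over the block's border. Friction 0.06 N m, stays where left
- slot1 (a point): bottom of the slot in the head of screw 1, on its axis, 41.5 mm above the pocket floor; turns with the screw. The slot runs along this point's own y (arm on the -y side): 9 mm wide, 26 mm long, open at the ends and top, 10 mm deep
- pocket2 (a point): centre of pocket 2's floor, 24 mm above the table; axes as the jig's. Pocket 76 mm long (x) x 66 mm wide (y); a block's 70 mm goes along x, either way round. Fenced by end stops 10 mm high and by four corner stops 12 mm high at x = +-28 to 41, y = +-33 to 42 mm; between these (56 mm) the sides are open for fingers, down to the board's top 14 mm below the floor
- button2 (a joint): screw of pocket 2 with turn-button arm 14 mm wide, reaching 29 mm from the axis, underside 36.5 mm above the pocket floor. rad; starts at 0 to 0.35. 0 = open, arm along the jig's -y (clear of the pocket below 0.4); grows clockwise from above to a stop at 1.57: arm along -x, over the block's border. Friction 0.06 N m, stays where left
- slot2 (a point): bottom of the slot in the head of screw 2, on its axis, 41.5 mm above the pocket floor; turns with the screw. The slot runs along this point's own y (arm on the -y side): 9 mm wide, 26 mm long, open at the ends and top, 10 mm deep
- pocket3 (a point): centre of pocket 3's floor, 24 mm above the table; axes as the jig's. Pocket 76 mm long (x) x 66 mm wide (y); a block's 70 mm goes along x, either way round. Fenced by end stops 10 mm high and by four corner stops 12 mm high at x = +-28 to 41, y = +-33 to 42 mm; between these (56 mm) the sides are open for fingers, down to the board's top 14 mm below the floor
- button3 (a joint): screw of pocket 3 with turn-button arm 14 mm wide, reaching 29 mm from the axis, underside 36.5 mm above the pocket floor. rad; starts at 1.25 to 1.57. 0 = open, arm along the jig's -y (clear of the pocket below 0.4); grows clockwise from above to a stop at 1.57: arm along -x, over the block's border. Friction 0.06 N m, stays where left
- slot3 (a point): bottom of the slot in the head of screw 3, on its axis, 41.5 mm above the pocket floor; turns with the screw. The slot runs along this point's own y (arm on the -y side): 9 mm wide, 26 mm long, open at the ends and top, 10 mm deep
- key: slot key, 0.12 kg: dark wooden handle 44 (own x) x 26 (own y) x 46 mm tall; below it a 9 mm steel shaft with a flat blade 22 mm wide (own x), 5 mm thick (own y), 14 mm tall. Origin: centre of the handle's underside; own z up through the handle; starts upright in its stand, handle resting on the stand's top
- key_tip (a point): middle of the blade's lower edge, 62 mm below the key's origin
- stand_hole0 (a point): centre of the mouth of the through hole in the fixed wooden key stand (70 x 70 x 66 mm tall), at its top; the hole is 27 mm along the point's x and 15 mm along its y, so the key's blade goes in with the key's x along the stand's x, either way round
- deer: bystander: carved wooden deer 160 mm tall, standing; origin under its middle
- glue: bystander: white glue bottle 56 mm in diameter, 150 mm tall; origin under its middle
- mug: bystander: white mug 76 mm in diameter, 90 mm tall; origin under its middle
There are look-alikes about, which are no part of the job. What is shaped like the block4 but green, pink or turquoise is not meant.

How it is judged:
By the outcome, as a careful person would: the job done as asked, in the order asked, and still so for the second after the job is handed in, with the robot touching nothing.
Of block1, block2, block3, block4 only 2 to 3 are there at a start; the rules pass over those that are not, and their reading is None.
At some moment in a run one of block1, block2, block3, block4 may be knocked a few centimetres aside while the robot is not near it.
It also fails if it takes over 210 s, if anything falls off the work surface, if the arm or the gripper's body presses on something with over 40 N, if the wrist force passes 120 N, or if a joint passes its speed limit or range.

ROBOT

A 6-joint arm with a two-finger parallel gripper is mounted at the origin on the work surface. World frame = base frame: x ahead of the robot, y to its left, z up, the work surface at z = 0. Lengths are in mm, angles in rad, forces in N, time in s.
With the tool pointing down it reaches from about 350 to 875 mm from the base axis. Payload 4.2 kg.
Tool frame: the origin (TCP) lies at the very end of the fingers, on their centre line; the grasp point (between the pads) lies 19 mm behind it; z points along the fingers, y is the line along which they close (so a half turn about z gives the same grasp; the last joint's range is limited). The gripper opens to 85 mm and grips with 20 to 120 N. Pads are 22 mm wide; open, the fingers measure 114 mm over their backs; the gripper's body (76 mm by 85 mm) begins 54 mm behind the grasp point. The pads swing forward as they close: fully open they stand 13 mm farther back than shut.
Start: joints at [1.523, 0.385, 0.008, 0, -1.194, -0.259], TCP at [188.724, 595.804, 231.312] pointing down, gripper open.
Joint ranges: [-3.14, 3.14], [-1.21, 2.06], [-1.07, 1.41], [-3.16, 2.05], [-2.99, -0.16], [-3.1, 3.1]. Speed limits (rad/s): [2.79, 2.79, 3.14, 3.14, 3.14, 3.14].

INTERFACE

Orientations are given as a unit quaternion [x, y, z, w].
In Python, from bench import read_state, get_image, camera_model, job_done gives the robot as it stands.
- The arm moves only by the shell command python3 -m handwheel 'ROWS'. ROWS is JSON, a list of rows, each a list of 7 numbers: the shift along the tool's x, y, z in m, then the turn, a rotation vector about the tool's x, y, z in rad, then the gripper's target within -1 to 1 (fully open at 1, half-way at 0, shut at -1). In form: [[dx, dy, dz, wx, wy, wz, jaw], ...]. A call has 1 to 10 rows; each row is the pose to reach, as a shift and turn from the pose commanded when the call began, along the tool's axes at that moment; what a row does not reach only later rows make up. A row lasts 1/8 s, in which the tool goes at most 62.5 mm and 10.7 degrees, less where a joint would pass 70% of its speed; a pose out of reach is approached as far as the arm can. A call with a gripper value outside its range is refused whole. The fingers move at their own pace and stop on an object; the grip force is fixed at half the most. Time passes only in rows, so rows that repeat a pose let the fingers close. It gives the time, the measured TCP pose, the force, the opening and the grip force at its end, in the units of the state.
- read_state(): the state, without advancing time (a new reading comes with each control period).
- get_image(name): name is "side" or "top" or "wrist"; returns (picture, depth): 400x640x3 uint8, blue, green, red; 400x640 float32, mm along the optical axis (not along the pixel's ray), 0 where there is no reading.
- camera_model(name): a dict with "K" (3x3 intrinsics, pixels), "rvec" (rotation vector, rad) and "tvec" (3), from world to camera coordinates, as OpenCV has them; the wrist camera has in their place "hand_eye" (4x4, takes a point from camera to tool coordinates, whose origin is the TCP and whose axes are the flange's). Camera axes: x right, y down, z forward; pixel columns grow to the right and rows downward; lengths in mm; the calibration is good to about 2 mm. A picture is of the moment at which its call begins: read the wrist's pose just before it. camera_model takes no time and is no camera call.
- job_done(): hands the job in; it is judged then, once.
The state is a dict: "clock": time; "joints": joint angles; "joint_vel": joint speeds; "joint_efforts": joint torques, N m; "position": TCP position; "ee_rot": TCP orientation; "contact_force": force on the tool from outside, world axes, zero at the start; "wrist_torque": the same for the moment, N m; "gripper_width": finger opening in mm; "grasp_force": force on a finger pad.
Only numpy, scipy, OpenCV 4.12 (cv2) and the standard library are available. Lean on these libraries where they do the work, as an engineer would, in place of code of your own. Each camera call takes 0.05 s, during which the arm holds its last target. There are 200 camera calls.

## Working session

There is one attempt and no reset: what is moved stays moved. The work goes in short steps, Python scripts to look and compute and a shell command to move; the robot and the scene stay as the last step left them, time stands still between calls to the robot, and variables do not carry over. Pictures are saved under pics/ and viewed, at most 14 in all, crops included, and the job is handed in when it is done.

```bash
mkdir -p pics; ls
python3 - <<'E'
from bench import *
import cv2,numpy as np
print(read_state())
for n in("top","side"):
    p,d=get_image(n); cv2.imwrite(f"pics/{n}0.png",p); np.save(f"{n}0.npy",d)
    m=camera_model(n);print(n,m)
print(camera_model("wrist"))
E
```

```text
pics
{'clock': 0.0, 'joints': array([ 1.52262302e+00,  3.85581690e-01,  6.59840293e-03, -5.21775829e-04,
       -1.19399804e+00, -2.58616470e-01]), 'joint_vel': array([ 5.15600981e-05, -1.72248499e-05, -9.95058883e-04, -6.59929690e-04,
       -3.75266371e-04, -5.44794080e-04]), 'joint_efforts': array([ 6.51883420e-04, -3.92293561e+01,  1.88393354e+01,  4.18601230e+00,
       -4.62678523e-03, -4.07615360e-06]), 'position': array([188.53871106, 595.2577065 , 230.19230486]), 'ee_rot': array([ 9.88242724e-01, -1.52889064e-01, -1.26397045e-04,  1.11192718e-03]), 'contact_force': array([-0.25725404, -0.67130525, -0.2002783 ]), 'wrist_torque': array([0.0031258 , 0.03465401, 0.04491874]), 'grasp_force': 0.0, 'gripper_width': 85.55947092239023}
top {'K': array([[486.32604867,   0.        , 323.4547471 ],
       [  0.        , 486.32604867, 204.95642045],
       [  0.        ,   0.        ,   1.        ]]), 'rvec': array([ 2.14031935, -2.12588098,  0.21139787]), 'tvec': array([  14.42494651,  557.03839606, 1567.13785273])}
side {'K': array([[507.60148138,   0.        , 312.58696267],
       [  0.        , 507.60148138, 198.05243008],
       [  0.        ,   0.        ,   1.        ]]), 'rvec': array([ 2.31069372, -0.79210969,  0.27391486]), 'tvec': array([-393.87885106,  325.90396115, 1160.36664533])}
{'K': array([[302.37732345,   0.        , 317.15130014],
       [  0.        , 302.37732345, 195.43816918],
       [  0.        ,   0.        ,   1.        ]]), 'hand_eye': array([[-9.69295680e-04, -9.54277201e-01, -2.98921536e-01,
         7.60564489e+01],
       [ 9.99999149e-01, -1.18590268e-03,  5.43236317e-04,
        -3.47045278e-01],
       [-8.72889883e-04, -2.98920756e-01,  9.54277538e-01,
        -1.43928438e+02],
       [ 0.00000000e+00,  0.00000000e+00,  0.00000000e+00,
         1.00000000e+00]])}
```

View pics/top0.png

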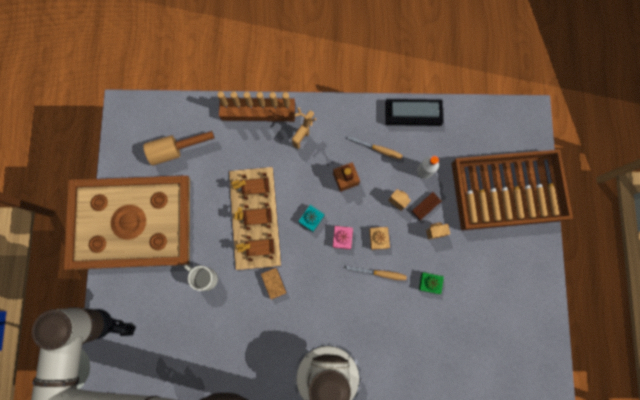

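View pics/side0.png

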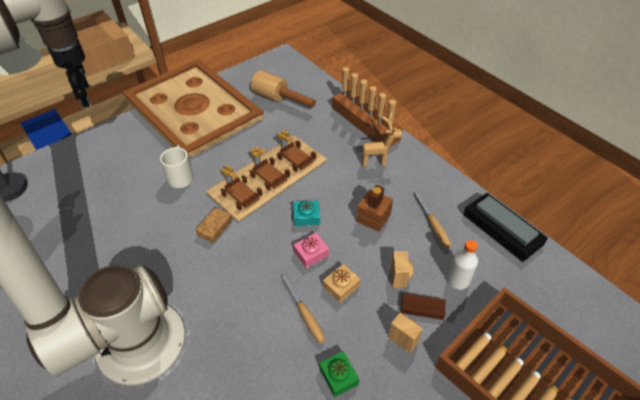

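Top view: jig at (255,217); key stand with key at (347,176); pink, green and turquoise decoys. Light-wood candidates are (379,238), (400,199) and (440,231). The brown pieces at (273,284) and (427,206) look different. I'll confirm in enlarged crops and measure.

```bash
cat > h.py <<'E'
import cv2,numpy as np
from scipy.spatial.transform import Rotation as R
from bench import *
def ext(n,s=None):
    m=camera_model(n)
    if n=="wrist":
        T=np.eye(4);T[:3,:3]=R.from_quat(s["ee_rot"]).as_matrix();T[:3,3]=s["position"]
        return m["K"],T@m["hand_eye"]
    T=np.eye(4);T[:3,:3]=cv2.Rodrigues(m["rvec"])[0];T[:3,3]=m["tvec"]
    return m["K"],np.linalg.inv(T)
def plane(n,uv,z,s=None):
    K,T=ext(n,s);uv=np.atleast_2d(uv).astype(float)
    r=np.c_[uv,np.ones(len(uv))]@np.linalg.inv(K).T@T[:3,:3].T
    return T[:3,3]+r*((z-T[2,3])/r[:,2])[:,None]
def cloud(n,d,s=None):
    K,T=ext(n,s);v,u=np.indices(d.shape)
    p=np.stack([u,v,np.ones_like(u)],-1)@np.linalg.inv(K).T*d[...,None]
    return p@T[:3,:3].T+T[:3,3]
def snap(n):
    s=read_state();p,d=get_image(n);return s,p,d
def rect(P):  # minAreaRect of xy points: centre, sizes, yaw deg of long side
    (c,(w,h),a)=cv2.minAreaRect(np.float32(P[:,:2]))
    if w<h:w,h,a=h,w,a+90
    return np.round(c,1),round(w,1),round(h,1),round((a+90)%180-90,1)
def go(p,rot):  # rows values from the measured pose to TCP p, rotation rot (Rotation)
    s=read_state();A=R.from_quat(s["ee_rot"])
    d=A.inv().apply(np.array(p)-s["position"])/1000;w=(A.inv()*rot).as_rotvec()
    print(np.round(d,4).tolist(),np.round(w,3).tolist(),"deg",round(np.degrees(np.linalg.norm(w)),1))
def down(yaw): # tool z down, tool y (closing line) at yaw deg in world; x = y x z
    a=np.radians(yaw);y=np.array([np.cos(a),np.sin(a),0]);z=np.array([0,0,-1.])
    return R.from_matrix(np.c_[np.cross(y,z),y,z])
E
python3 - <<'E'
from h import *
p=cv2.imread("pics/top0.png");d=np.load("top0.npy")
C=cloud("top",d)
q=cv2.imread("pics/side0.png")
a=cv2.resize(p[155:305,220:460],(800,500),interpolation=3)
b=cv2.resize(q[220:400,290:480],(580,550),interpolation=3)
cv2.imwrite("pics/c1.png",a);cv2.imwrite("pics/c2.png",b)
for n,(u,v) in dict(b4=(379,238),b5=(400,199),b6=(440,231),dark=(427,206),brown=(273,284),stand=(347,176),glue=(433,165),deer=(303,130),mug=(202,278)).items():
    print(n,C[v,u].round(0),d[v,u])
hsv=cv2.cvtColor(p,cv2.COLOR_BGR2HSV)
for n,(u,v) in dict(b4=(379,230),b5=(400,199),b6=(440,231),board=(240,190)).items(): print(n,hsv[v,u])
# segment by height
for z0,z1,name in((8,200,'all'),):
    m=((C[...,2]>18)&(C[...,2]<130)&(d>0)).astype(np.uint8)
    k,l,st,c=cv2.connectedComponentsWithStats(m)
    for i in range(1,k):
        if 60<st[i,4]<1500:
            P=C[l==i];t=P[P[:,2]>np.percentile(P[:,2],60)-4]
            print(c[i].round(),st[i,4],"zmax",np.percentile(P[:,2],95).round(),rect(P),rect(t))
m=((C[...,2]>5)&(C[...,2]<18)&(d>0)&(C[...,1]>80)&(C[...,1]<300)).astype(np.uint8)
E
```

```text
b4 [ 448. -166.   46.] 1605.359
b5 [ 576. -234.   68.] 1607.526
b6 [ 471. -364.   66.] 1592.7574
dark [ 562. -334.   22.] 1652.4883
brown [297. 182.  26.] 1592.7643
stand [642. -57. 109.] 1577.5593
glue [ 680. -336.  116.] 1581.0737
deer [805.  88.  87.] 1626.2029
mug [316. 420.   0.] 1617.6929
b4 [ 17 141 174]
b5 [ 17 139 208]
b6 [ 17 135 211]
board [16 67 65]
[414. 111.] 1468 zmax 55.0 (array([ 899.3, -298.6]), 202.1, 93.8, -89.9) (array([ 898.7, -298.6]), 188.7, 82.2, 89.1)
[302. 129.] 310 zmax 124.0 (array([814.4,  88.7]), 109.3, 29.3, -34.2) (array([815.7,  89. ]), 107.8, 26.2, -30.4)
[171. 147.] 1080 zmax 83.0 (array([764.6, 505.9]), 230.6, 77.9, -70.2) (array([741.2, 566.3]), 101.1, 68.6, -70.6)
[388. 151.] 132 zmax 29.0 (array([ 755.8, -203.8]), 103.0, 22.6, 66.6) (array([ 754.8, -204.5]), 101.6, 20.9, 71.0)
[427. 167.] 280 zmax 117.0 (array([ 687.3, -328.9]), 54.2, 50.6, 51.8) (array([ 685.8, -328. ]), 52.6, 45.6, 36.7)
[551. 190.] 318 zmax 43.0 (array([ 632.8, -756.6]), 196.3, 24.7, 4.5) (array([ 630.8, -756.7]), 192.3, 24.7, 4.5)
[528. 192.] 314 zmax 43.0 (array([ 624. , -
[... 1634 characters left out ...]
7, -45.6]), 69.7, 58.5, -6.6)
[379. 237.] 392 zmax 49.0 (array([ 452.7, -169.5]), 70.2, 61.3, 4.2) (array([ 452.5, -168.8]), 70.1, 58.6, 4.0)
[257. 247.] 496 zmax 75.0 (array([418.2, 240.1]), 118.7, 50.1, -83.9) (array([418.2, 240.9]), 116.9, 48.9, -83.0)
[273. 283.] 468 zmax 36.0 (array([301.5, 181.8]), 90.2, 55.6, 23.0) (array([301.4, 181.2]), 89.7, 54.1, 22.8)
[392. 275.] 151 zmax 30.0 (array([ 329.5, -208.5]), 96.8, 24.2, 82.3) (array([ 330. , -208.6]), 96.8, 22.4, 81.7)
[431. 282.] 415 zmax 49.0 (array([ 304.9, -337.9]), 72.8, 59.6, 79.4) (array([ 304.8, -337.7]), 70.2, 59.6, 79.4)
[307. 376.] 88 zmax 101.0 (array([12.4, 68.6]), 78.3, 19.5, -11.1) (array([10.4, 63. ]), 49.4, 7.3, -10.2)
```

View pics/c1.png

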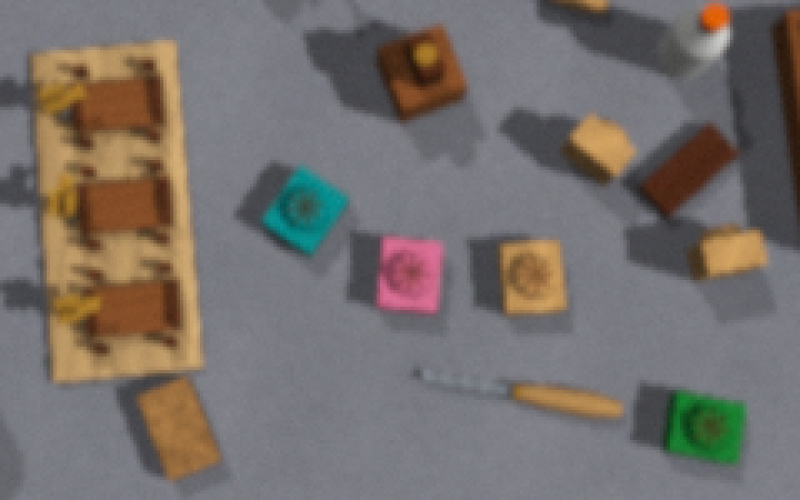

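View pics/c2.png

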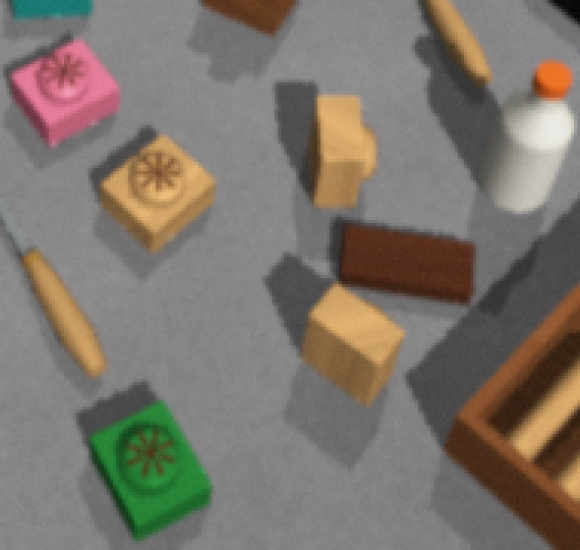

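Crops: block4 is the light-wood block at (379,238), carved face up. Two light-wood blocks stand on edge, (400,199) and (440,231), with their rosettes facing away from the robot. The sizes match (70x60 and 60x34, 70 tall). Pink, green, turquoise, cork and the dark block aren't meant. So there are 3 blocks, and all pockets are needed. Next I'll look at the jig from close by.

```bash
python3 -c "
from h import *
go([470,255,330],down(-84))"
```

```text
[0.3711, 0.2396, -0.0992] [0.002, 0.0, -0.412] deg 23.6
```

```bash
python3 -m handwheel '[[0.371,0.24,-0.1,0,0,-0.412,1],[0.371,0.24,-0.1,0,0,-0.412,1],[0.371,0.24,-0.1,0,0,-0.412,1],[0.371,0.24,-0.1,0,0,-0.412,1],[0.371,0.24,-0.1,0,0,-0.412,1],[0.371,0.24,-0.1,0,0,-0.412,1],[0.371,0.24,-0.1,0,0,-0.412,1],[0.371,0.24,-0.1,0,0,-0.412,1],[0.371,0.24,-0.1,0,0,-0.412,1],[0.371,0.24,-0.1,0,0,-0.412,1]]'
python3 - <<'E'
from h import *
s,p,d=snap("wrist");cv2.imwrite("pics/w1.png",p);np.save("w1.npy",d)
print(s["joints"].round(3))
C=cloud("wrist",d,s)
for z0,z1,nm in((20,29,"floors"),(58,90,"brass")):
    m=((C[...,2]>z0)&(C[...,2]<z1)&(d>0)&(C[...,0]>330)&(C[...,0]<740)&(C[...,1]>130)&(C[...,1]<360)).astype(np.uint8)
    k,l,st,c=cv2.connectedComponentsWithStats(m)
    for i in range(1,k):
        if st[i,4]>60: P=C[l==i];print(nm,c[i].round(),st[i,4],P.mean(0).round(1),rect(P))
m=((C[...,2]>6)&(C[...,2]<15)&(d>0)&(C[...,0]>330)&(C[...,0]<740)&(C[...,1]>130)&(C[...,1]<360)).astype(np.uint8)
print("board",rect(C[m>0]))
E
```

```text
clock: 1.35
position: [469.1, 255.7, 330.5]
ee_rot: [0.999, 0.053, -0.001, 0.0]
contact_force: [-0.2, 0.1, 0.0]
gripper_width: 85.6
grasp_force: 0.0
[ 8.03e-01  1.74e-01 -3.80e-02 -1.00e-03 -1.36e+00  8.75e-01]
floors [335.  38.] 2311 [626.4 248.   25.3] (array([626.8, 247.4]), 82.7, 50.3, -83.8)
floors [333. 118.] 1905 [522.4 238.4  25.4] (array([521.9, 238.3]), 75.7, 49.1, -84.0)
floors [333. 188.] 1520 [418.8 225.9  25.4] (array([417.6, 227.4]), 91.3, 51.0, -83.6)
floors [345. 235.] 82 [341.1 196.9  24.7] (array([341. , 196.1]), 51.9, 3.2, -66.3)
brass [293.  30.] 748 [621.7 300.8  71.5] (array([622.3, 298.3]), 42.6, 26.3, -69.6)
brass [292. 117.] 566 [521.4 293.9  71.5] (array([523.6, 292.7]), 43.0, 27.4, -11.6)
brass [297. 197.] 484 [414.  278.6  71.5] (array([414.7, 276.2]), 43.2, 26.5, -71.2)
board (array([501.4, 248.5]), 346.3, 150.4, 6.0)
```

View pics/w1.png

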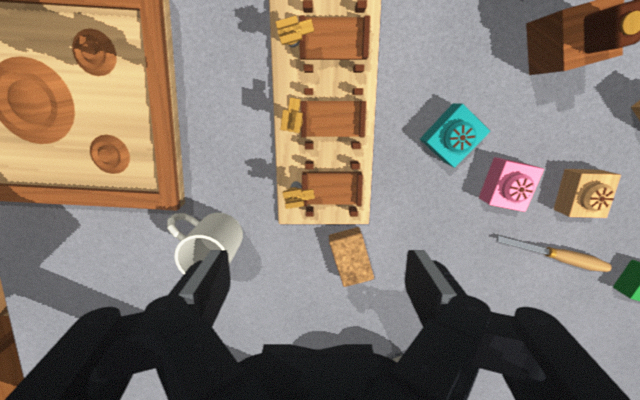

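The view shows the jig pockets at columns 333, rows 38, 118 and 188. The brass buttons are at (293,30), (292,117) and (297,197): 3 and 1 are closed, 2 is open. The spacing and the 56 mm offset agree with the spec. Now the key.

```bash
python3 -c "
from h import *
go([620,-70,250],down(-69))"
```

```text
[0.1154, 0.3402, 0.0807] [0.0, 0.001, -0.259] deg 14.9
```

```bash
python3 -m handwheel '[[0.115,0.34,0.08,0,0,-0.26,1],[0.115,0.34,0.08,0,0,-0.26,1],[0.115,0.34,0.08,0,0,-0.26,1],[0.115,0.34,0.08,0,0,-0.26,1],[0.115,0.34,0.08,0,0,-0.26,1],[0.115,0.34,0.08,0,0,-0.26,1],[0.115,0.34,0.08,0,0,-0.26,1],[0.115,0.34,0.08,0,0,-0.26,1]]'
python3 - <<'E'
from h import *
s,p,d=snap("wrist");cv2.imwrite("pics/w2.png",p)
print(s["joints"].round(3))
C=cloud("wrist",d,s)
for z0,z1,nm in((60,72,"stand"),(100,120,"handle")):
    m=((C[...,2]>z0)&(C[...,2]<z1)&(d>0)&(abs(C[...,0]-659)<60)&(abs(C[...,1]+57)<60)).astype(np.uint8)
    P=C[m>0];print(nm,len(P),P.mean(0).round(1),rect(P))
E
```

```text
clock: 2.4
position: [619.9, -69.9, 250.9]
ee_rot: [0.983, 0.182, -0.0, -0.0]
contact_force: [0.0, -0.4, 0.7]
gripper_width: 85.1
grasp_force: 0.0
[ 0.147  0.371  0.037 -0.    -1.237  1.791]
stand 3009 [661.2 -57.6  67.4] (array([658.2, -58.9]), 70.1, 69.9, -68.8)
handle 1297 [659.5 -58.3 113.9] (array([658.5, -58.8]), 43.3, 26.0, 21.6)
```

View pics/w2.png

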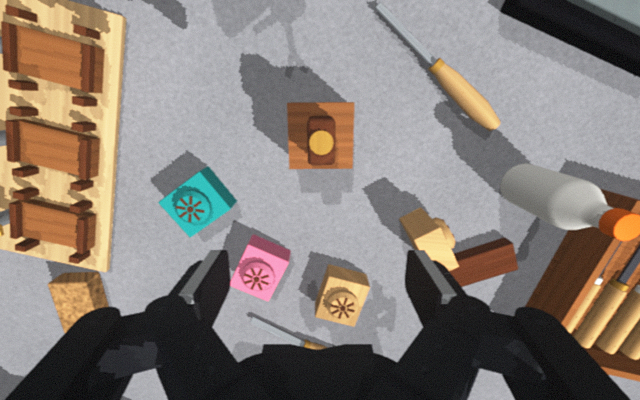

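The key handle's top is at (321,140) in this view: 43x26 mm, 114 mm high, yaw 21.5°, with the stand square around it. I'll grasp it.

```bash
python3 -m handwheel '[[0.04,0.0035,0.06,0,0,0,1],[0.04,0.0035,0.1,0,0,0,1],[0.04,0.0035,0.14,0,0,0,1],[0.04,0.0035,0.16,0,0,0,1],[0.04,0.0035,0.176,0,0,0,1],[0.04,0.0035,0.176,0,0,0,1],[0.04,0.0035,0.176,0,0,0,0]]'
python3 -m handwheel '[[0,0,0,0,0,0,-1],[0,0,0,0,0,0,-1],[0,0,0,0,0,0,-1],[0,0,0,0,0,0,-1],[0,0,0,0,0,0,-1]]'
```

```text
clock: 3.32
position: [659.5, -59.5, 76.8]
ee_rot: [0.983, 0.182, 0.001, 0.0]
contact_force: [0.2, -0.4, -1.1]
gripper_width: 69.9
grasp_force: 0.0
clock: 3.95
position: [659.1, -60.1, 76.2]
ee_rot: [0.983, 0.182, 0.001, 0.0]
contact_force: [-0.8, 0.4, 4.9]
gripper_width: 25.4
grasp_force: 59.4
```

```bash
python3 -m handwheel '[[0,0,-0.06,0,0,0,-1],[0,0,-0.12,0,0,0,-1],[0,0,-0.15,0,0,0,-1],[0,0,-0.15,0,0,0,-1]]'; python3 -c "
from h import *
print(read_state()['joints'].round(3))
go([412,283,175],down(-161))"
```

```text
clock: 4.45
position: [659.5, -60.0, 227.6]
ee_rot: [0.983, 0.182, 0.002, 0.0]
contact_force: [-0.8, 0.5, -2.5]
gripper_width: 24.9
grasp_force: 59.9
[ 0.153  0.448  0.099 -0.    -1.217  1.783]
[-0.109, -0.4088, 0.0517] [-0.003, -0.005, 1.604] deg 91.9
```

```bash
python3 -m handwheel '[[-0.109,-0.409,0.02,0,0,1.604,-1],[-0.109,-0.409,0.02,0,0,1.604,-1],[-0.109,-0.409,0.02,0,0,1.604,-1],[-0.109,-0.409,0.02,0,0,1.604,-1],[-0.109,-0.409,0.02,0,0,1.604,-1],[-0.109,-0.409,0.052,0,0,1.604,-1],[-0.109,-0.409,0.052,0,0,1.604,-1],[-0.109,-0.409,0.052,0,0,1.604,-1],[-0.109,-0.409,0.052,0,0,1.604,-1],[-0.109,-0.409,0.052,0,0,1.604,-1]]'
cat >> h.py <<'E'
def brass(s,d,x,y):
    C=cloud("wrist",d,s)
    m=((C[...,2]>64)&(C[...,2]<82)&(d>0)&(np.hypot(C[...,0]-x,C[...,1]-y)<45)).astype(np.uint8)
    k,l,st,c=cv2.connectedComponentsWithStats(m);i=1+st[1:,4].argmax();P=C[l==i]
    print("brass",len(P),P.mean(0).round(1),rect(P),c[i].round())
E
python3 - <<'E'
from h import *
s,p,d=snap("wrist");cv2.imwrite("pics/w3.png",p);np.save("w3.npy",d)
print(s["joints"].round(3));brass(s,d,412,283)
E
```

```text
clock: 5.7
position: [409.5, 282.3, 171.2]
ee_rot: [0.815, -0.58, -0.0, 0.002]
contact_force: [-0.5, 0.3, -0.8]
gripper_width: 25.3
grasp_force: 60.0
[ 0.93   0.227 -0.384 -0.001 -0.964 -0.597]
brass 1074 [414.3 276.   71.3] (array([414.4, 276.5]), 42.7, 26.8, -70.1) [314. 187.]
```

View pics/w3.png

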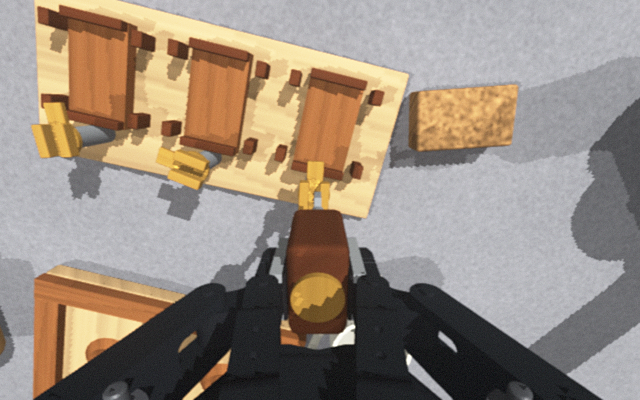

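The view shows screw 1's head with its slot just beyond the key at (314,187). The measured axis is (411.9,283.5), within 1 mm of the jig fit, so I'll insert the key.

```bash
python3 -m handwheel '[[0,-0.0025,0,0,0,0,-1],[0,-0.0025,0,0,0,0,-1],[0,-0.0025,0.01,0,0,0,-1],[0,-0.0025,0.02,0,0,0,-1],[0,-0.0025,0.026,0,0,0,-1],[0,-0.0025,0.031,0,0,0,-1],[0,-0.0025,0.031,0,0,0,-1]]'
```

```text
clock: 6.62
position: [412.9, 283.7, 141.8]
ee_rot: [0.814, -0.58, -0.0, 0.0]
contact_force: [0.2, 0.6, -1.1]
gripper_width: 24.8
grasp_force: 60.0
```

```bash
python3 -m handwheel '[[0.0005,0.0005,0.002,0,0,-0.18,-1],[0.0005,0.0005,0.002,0,0,-0.36,-1],[0.0005,0.0005,0.002,0,0,-0.54,-1],[0.0005,0.0005,0.002,0,0,-0.72,-1],[0.0005,0.0005,0.002,0,0,-0.9,-1],[0.0005,0.0005,0.002,0,0,-1.08,-1],[0.0005,0.0005,0.002,0,0,-1.26,-1],[0.0005,0.0005,0.002,0,0,-1.42,-1],[0.0005,0.0005,0.002,0,0,-1.42,-1],[0.0005,0.0005,0.002,0,0,-1.35,-1]]'
python3 -m handwheel '[[0,0,-0.02,0,0,0,-1],[0,0,-0.04,0,0,0,-1],[0,0,-0.05,0,0,0,-1],[0,0,-0.05,0,0,0,-1]]'
python3 - <<'E'
from h import *
s,p,d=snap("wrist")
print(s["joints"].round(3));brass(s,d,411.8,283.2);brass(s,d,620.4,305.4)
go([620.4,305.4,178],down(-160))
E
```

```text
clock: 7.88
position: [412.9, 283.4, 140.6]
ee_rot: [0.999, 0.053, 0.0, -0.0]
contact_force: [-0.4, -0.2, -1.1]
gripper_width: 25.4
grasp_force: 59.9
clock: 8.38
position: [412.9, 283.5, 190.9]
ee_rot: [0.998, 0.055, 0.001, -0.001]
contact_force: [-0.2, -0.2, -1.7]
gripper_width: 25.3
grasp_force: 60.0
[ 0.926  0.209 -0.353 -0.    -1.008  0.755]
brass 1023 [418.9 283.5  71.8] (array([419.7, 283.8]), 42.7, 27.2, 1.9) [318. 183.]Traceback (most recent call last):
  File "<stdin>", line 3, in <module>
  File "h.py", line 35, in brass
    k,l,st,c=cv2.connectedComponentsWithStats(m);i=1+st[1:,4].argmax();P=C[l==i]
                                                     ~~~~~~~~~~~~~~~^^
ValueError: attempt to get argmax of an empty sequence
```

```bash
python3 -c "
from h import *
go([620.6,305.6,180],down(-160))"
```

```text
[0.2093, 0.0006, 0.01] [-0.0, 0.0, 1.332] deg 76.3
```

```bash
python3 -m handwheel '[[0.209,0,0,0,0,1.332,-1],[0.209,0,0,0,0,1.332,-1],[0.209,0,0,0,0,1.332,-1],[0.209,0,0,0,0,1.332,-1],[0.209,0,0,0,0,1.332,-1],[0.209,0,0.01,0,0,1.332,-1],[0.209,0,0.01,0,0,1.332,-1],[0.209,0,0.01,0,0,1.332,-1],[0.209,0,0.01,0,0,1.332,-1]]'
python3 - <<'E'
from h import *
s,p,d=snap("wrist")
print(s["joints"].round(3));brass(s,d,620.6,305.6)
go([620.6,305.6,140.5],down(-160))
E
```

```text
clock: 9.55
position: [620.3, 306.4, 179.6]
ee_rot: [0.82, -0.572, -0.0, 0.0]
contact_force: [0.4, -0.2, -1.6]
gripper_width: 25.1
grasp_force: 60.0
[ 0.692  0.533  0.12  -0.    -1.158 -0.34 ]
brass 1103 [622.9 299.7  71.6] (array([623.1, 298.9]), 42.6, 26.7, -68.9) [317. 184.]
[0.0008, 0.0, 0.0394] [0.001, -0.0, 0.003] deg 0.2
```

```bash
python3 -m handwheel '[[0.0005,0,0.01,0,0,0,-1],[0.0005,0,0.02,0,0,0,-1],[0.0005,0,0.028,0,0,0,-1],[0.0005,0,0.034,0,0,0,-1],[0.0005,0,0.039,0,0,0,-1],[0.0005,0,0.039,0,0,0,-1]]'
```

```text
clock: 10.35
position: [620.5, 305.9, 140.8]
ee_rot: [0.819, -0.573, -0.0, 0.0]
contact_force: [-0.5, 0.4, -0.9]
gripper_width: 25.3
grasp_force: 60.0
```

```bash
python3 -m handwheel '[[0,0,0,0,0,-0.18,-1],[0,0,0,0,0,-0.36,-1],[0,0,0,0,0,-0.54,-1],[0,0,0,0,0,-0.72,-1],[0,0,0,0,0,-0.9,-1],[0,0,0,0,0,-1.08,-1],[0,0,0,0,0,-1.26,-1],[0,0,0,0,0,-1.38,-1],[0,0,0,0,0,-1.38,-1],[0,0,0,0,0,-1.31,-1]]'
python3 -m handwheel '[[0,0,-0.02,0,0,0,-1],[0,0,-0.04,0,0,0,-1],[0,0,-0.08,0,0,0,-1],[0,0,-0.08,0,0,0,-1]]'
python3 - <<'E'
from h import *
s,p,d=snap("wrist")
print(s["joints"].round(3));brass(s,d,620.6,305.6)
go([659.1,-60.1,215],down(-69))
E
```

```text
clock: 11.6
position: [620.8, 306.0, 141.7]
ee_rot: [0.999, 0.042, 0.0, -0.0]
contact_force: [-0.3, -1.1, -1.1]
gripper_width: 25.4
grasp_force: 60.0
clock: 12.1
position: [622.6, 307.1, 226.3]
ee_rot: [0.999, 0.044, 0.004, -0.002]
contact_force: [0.1, 0.1, -0.6]
gripper_width: 25.1
grasp_force: 60.0
[ 6.910e-01  5.020e-01  1.840e-01  1.000e-03 -1.243e+00  9.670e-01]
brass 862 [626.5 305.8  71.5] (array([628.4, 305.9]), 42.5, 27.4, -0.1) [320. 177.]
[0.0056, 0.3686, 0.0075] [-0.002, -0.004, -0.279] deg 16.0
```

```bash
python3 -m handwheel '[[0.0056,0.3686,0.0075,0,0,-0.279,-1],[0.0056,0.3686,0.0075,0,0,-0.279,-1],[0.0056,0.3686,0.0075,0,0,-0.279,-1],[0.0056,0.3686,0.0075,0,0,-0.279,-1],[0.0056,0.3686,0.0075,0,0,-0.279,-1],[0.0056,0.3686,0.0075,0,0,-0.279,-1],[0.0056,0.3686,0.0075,0,0,-0.279,-1],[0.0056,0.3686,0.0075,0,0,-0.279,-1],[0.0056,0.3686,0.0075,0,0,-0.279,-1]]'
python3 -c "
from h import *
go([659.1,-60.1,78.5],down(-69))"
```

```text
clock: 13.28
position: [658.9, -59.3, 213.4]
ee_rot: [0.983, 0.184, -0.0, -0.0]
contact_force: [-0.4, -0.0, -1.8]
gripper_width: 25.5
grasp_force: 60.0
[0.0, 0.0008, 0.1349] [-0.0, 0.001, 0.003] deg 0.2
```

```bash
python3 -m handwheel '[[0,0.0008,0.04,0,0,0,-1],[0,0.0008,0.07,0,0,0,-1],[0,0.0008,0.09,0,0,0,-1],[0,0.0008,0.11,0,0,0,-1],[0,0.0008,0.125,0,0,0,-1],[0,0.0008,0.135,0,0,0,-1],[0,0.0008,0.136,0,0,0,-1]]'
```

```text
clock: 14.15
position: [659.1, -61.1, 77.2]
ee_rot: [0.983, 0.183, -0.001, 0.0]
contact_force: [0.1, 0.3, -1.7]
gripper_width: 25.3
grasp_force: 60.1
```

```bash
python3 -m handwheel '[[0,0,0,0,0,0,1],[0,0,0,0,0,0,1],[0,0,0,0,0,0,1],[0,0,0,0,0,0,1],[0,0,-0.06,0,0,0,1],[0,0,-0.12,0,0,0,1],[0,0,-0.15,0,0,0,1],[0,0,-0.15,0,0,0,1]]'
cat >> h.py <<'E'
def flat(s,p,d,x,y,r=60):  # light-wood block lying, base top at 34
    C=cloud("wrist",d,s);hs=cv2.cvtColor(p,cv2.COLOR_BGR2HSV)
    m=((C[...,2]>26)&(C[...,2]<55)&(d>0)&(np.hypot(C[...,0]-x,C[...,1]-y)<r)).astype(np.uint8)
    k,l,st,c=cv2.connectedComponentsWithStats(m);i=1+st[1:,4].argmax();P=C[l==i]
    print("block",len(P),rect(P),"z",np.percentile(P[:,2],[50,98]).round(1),c[i].round())
E
python3 -c "
from h import *
go([430,-170,200],down(-86))"
```

```text
clock: 15.15
position: [660.8, -61.5, 231.9]
ee_rot: [0.983, 0.183, 0.004, 0.0]
contact_force: [0.5, -0.3, -0.5]
gripper_width: 85.0
grasp_force: 0.0
[-0.2546, 0.0181, 0.0301] [0.001, -0.007, 0.299] deg 17.1
```

```bash
python3 -m handwheel '[[-0.2546,0.018,0.03,0,0,0.3,1],[-0.2546,0.018,0.03,0,0,0.3,1],[-0.2546,0.018,0.03,0,0,0.3,1],[-0.2546,0.018,0.03,0,0,0.3,1],[-0.2546,0.018,0.03,0,0,0.3,1],[-0.2546,0.018,0.03,0,0,0.3,1],[-0.2546,0.018,0.03,0,0,0.3,1]]'
python3 - <<'E'
from h import *
s,p,d=snap("wrist");cv2.imwrite("pics/w4.png",p)
print(s["joints"].round(3),s["position"].round(1));flat(s,p,d,452.6,-169)
E
```

```text
clock: 16.02
position: [429.5, -169.6, 197.7]
ee_rot: [0.999, 0.034, 0.0, 0.0]
contact_force: [0.4, -0.2, 0.4]
gripper_width: 85.3
grasp_force: 0.0
[-0.023  0.135 -0.427  0.    -1.008  1.662] [ 429.5 -169.6  197.7]
block 4002 (array([ 451.6, -171.1]), 70.2, 60.1, 4.5) z [35.9 49. ] [320. 154.]
```

View pics/w4.png

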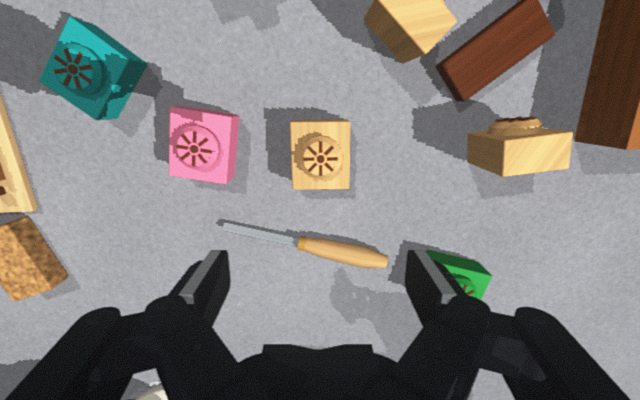

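The light-wood block4 is at (320,154): 70x60 mm, face up. I'll grasp it.

```bash
python3 -m handwheel '[[0.022,0.003,0.06,0,0,0,1],[0.022,0.003,0.11,0,0,0,1],[0.022,0.003,0.15,0,0,0,1],[0.022,0.003,0.175,0,0,0,1],[0.022,0.003,0.187,0,0,0,1],[0.022,0.003,0.187,0,0,0,1],[0.022,0.003,0.187,0,0,0,-1],[0.022,0.003,0.187,0,0,0,-1],[0.022,0.003,0.187,0,0,0,-1]]'
python3 -m handwheel '[[0,0,0,0,0,0,-1],[0,0,-0.06,0,0,0,-1],[0,0,-0.12,0,0,0,-1],[0,0,-0.15,0,0,0,-1],[0,0,-0.15,0,0,0,-1]]'
python3 -c "
from h import *
print(read_state()['joints'].round(3))
u=np.array([.9943,.107]);p3=np.array([522.2,238.7])+105*u;print(p3)
go([*p3,160],down(-173.8))"
```

```text
clock: 17.2
position: [451.6, -171.4, 12.3]
ee_rot: [0.999, 0.034, 0.002, 0.0]
contact_force: [-0.8, 1.5, 6.1]
gripper_width: 58.5
grasp_force: 65.8
clock: 17.82
position: [451.8, -171.4, 163.7]
ee_rot: [0.999, 0.034, 0.004, 0.0]
contact_force: [-0.1, 0.2, -2.4]
gripper_width: 59.1
grasp_force: 65.6
[-0.026  0.206 -0.434 -0.    -0.923  1.665]
[626.6015 249.935 ]
[0.203, -0.4085, 0.0048] [-0.005, -0.006, 1.531] deg 87.7
```

```bash
python3 -m handwheel '[[0.203,-0.4085,0,0,0,1.531,-1],[0.203,-0.4085,0,0,0,1.531,-1],[0.203,-0.4085,0,0,0,1.531,-1],[0.203,-0.4085,0,0,0,1.531,-1],[0.203,-0.4085,0,0,0,1.531,-1],[0.203,-0.4085,0,0,0,1.531,-1],[0.203,-0.4085,0,0,0,1.531,-1],[0.203,-0.4085,0,0,0,1.531,-1],[0.203,-0.4085,0,0,0,1.531,-1],[0.203,-0.4085,0,0,0,1.531,-1]]'
python3 - <<'E'
from h import *
s,p,d=snap("wrist");cv2.imwrite("pics/w5.png",p)
C=cloud("wrist",d,s)
z=C[...,2];u=np.array([.9943,.107]);v=np.array([-.107,.9943])
q=C[...,:2]-[626.6,249.9]
m=(d>0)&(z>20)&(z<30)&(abs(q@u)<25.5)&(abs(q@v)<42)
print("floor",m.sum(),rect(C[m]) if m.sum()>20 else'')
m=(d>0)&(z>s["position"][2]+10)&(z<s["position"][2]+40)&(np.hypot(q[...,0],q[...,1])<50)
P=C[m];print("held",len(P),rect(P))
go([626.6,249.9,37],down(-173.8))
E
```

```text
clock: 19.08
position: [624.1, 250.0, 158.2]
ee_rot: [0.745, -0.667, -0.001, 0.002]
contact_force: [-0.4, -0.2, -0.9]
gripper_width: 58.2
grasp_force: 65.6
floor 1931 (array([628.3, 230.9]), 50.0, 33.7, 6.2)
held 20986 (array([623.8, 249.9]), 86.1, 71.3, 6.9)
[-0.0002, -0.0028, 0.1218] [0.003, -0.001, 0.001] deg 0.2
```

View pics/w5.png

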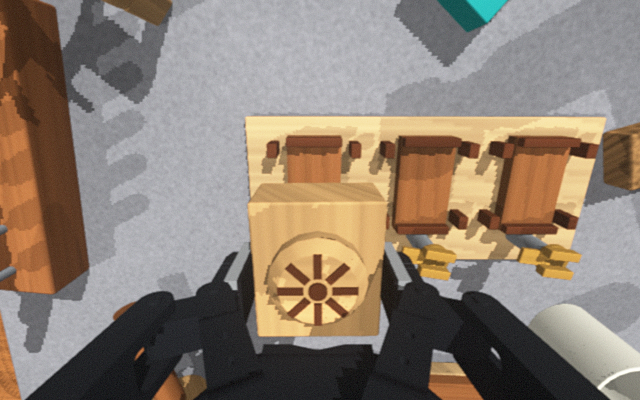

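The block is held level above pocket 3 and centred within 1 mm, so I'll lower it.

```bash
python3 -m handwheel '[[0,-0.0028,0.02,0.003,0,0,-1],[0,-0.0028,0.06,0.003,0,0,-1],[0,-0.0028,0.085,0.003,0,0,-1],[0,-0.0028,0.1,0.003,0,0,-1],[0,-0.0028,0.11,0.003,0,0,-1],[0,-0.0028,0.118,0.003,0,0,-1],[0,-0.0028,0.121,0.003,0,0,-1],[0,-0.0028,0.121,0.003,0,0,-1]]'
```

```text
clock: 20.12
position: [628.1, 250.4, 40.2]
ee_rot: [0.744, -0.668, 0.001, -0.001]
contact_force: [0.6, 0.5, -0.9]
gripper_width: 58.6
grasp_force: 65.6
```

```bash
python3 -m handwheel '[[0,0.0013,0.001,0,0,0,-1],[0,0.0013,0.003,0,0,0,-1],[0,0.0013,0.004,0,0,0,-1],[0,0.0013,0.004,0,0,0,-1]]'
python3 -m handwheel '[[0,0,0,0,0,0,1],[0,0,0,0,0,0,1],[0,0,0,0,0,0,1],[0,0,0,0,0,0,1],[0,0,-0.06,0,0,0,1],[0,0,-0.12,0,0,0,1],[0,0,-0.16,0,0,0,1],[0,0,-0.2,0,0,0,1]]'
python3 - <<'E'
from h import *
s,p,d=snap("wrist");C=cloud("wrist",d,s)
m=(d>0)&(C[...,2]>50)&(C[...,2]<80)&(np.hypot(C[...,0]-626.6,C[...,1]-249.9)<40)
P=C[m];print(rect(P),np.percentile(P[:,2],[5,25,50,75,98]).round(1))
m=m&(C[...,2]<63);P=C[m];A=np.c_[P[:,:2],np.ones(len(P))];print("tilt",np.linalg.lstsq(A,P[:,2],rcond=None)[0][:2])
E
```

```text
clock: 20.62
position: [626.7, 250.3, 36.5]
ee_rot: [0.744, -0.668, 0.001, -0.001]
contact_force: [-1.4, -0.4, 3.1]
gripper_width: 58.7
grasp_force: 65.9
clock: 21.62
position: [625.9, 250.0, 237.6]
ee_rot: [0.744, -0.668, 0.001, -0.002]
contact_force: [-0.3, 0.4, -0.4]
gripper_width: 85.6
grasp_force: 0.0
(array([626.3, 249.6]), 69.4, 60.0, -83.7) [58.1 59.1 59.9 70.3 72.9]
tilt [-0.00131064  0.00212571]
```

Block4 sits flat in pocket 3. Now block B, at (581,-236).

```bash
python3 -c "
from h import *
go([555,-215,230],down(-129.6))"
```

```text
[0.4551, 0.124, 0.0113] [-0.015, -0.003, -0.771] deg 44.2
```

```bash
python3 -m handwheel '[[0.455,0.124,0,0,0,-0.77,1],[0.455,0.124,0,0,0,-0.77,1],[0.455,0.124,0,0,0,-0.77,1],[0.455,0.124,0,0,0,-0.77,1],[0.455,0.124,0,0,0,-0.77,1],[0.455,0.124,0,0,0,-0.77,1],[0.455,0.124,0,0,0,-0.77,1],[0.455,0.124,0.01,0,0,-0.77,1],[0.455,0.124,0.01,0,0,-0.77,1],[0.455,0.124,0.01,0,0,-0.77,1]]'
cat >> h.py <<'E'
def edge(s,d,x,y):
    C=cloud("wrist",d,s)
    m=((C[...,2]>64)&(C[...,2]<78)&(d>0)&(np.hypot(C[...,0]-x,C[...,1]-y)<55)).astype(np.uint8)
    k,l,st,c=cv2.connectedComponentsWithStats(m);i=1+st[1:,4].argmax();P=C[l==i]
    print("edge",len(P),rect(P),P[:,2].mean().round(1),c[i].round())
E
python3 - <<'E'
from h import *
s,p,d=snap("wrist");cv2.imwrite("pics/w6.png",p)
print(s["joints"].round(3),s["position"].round(1));edge(s,d,580,-236)
E
```

```text
clock: 22.92
position: [551.9, -215.4, 225.4]
ee_rot: [0.941, -0.34, 0.001, -0.001]
contact_force: [-0.1, 0.7, -0.4]
gripper_width: 85.4
grasp_force: 0.0
[-9.900e-02  3.320e-01 -8.600e-02 -1.000e-03 -1.149e+00  9.780e-01] [ 551.9 -215.4  225.4]
edge 2128 (array([ 579.6, -237.8]), 59.8, 34.0, 50.4) 71.2 [317. 144.]
```

View pics/w6.png

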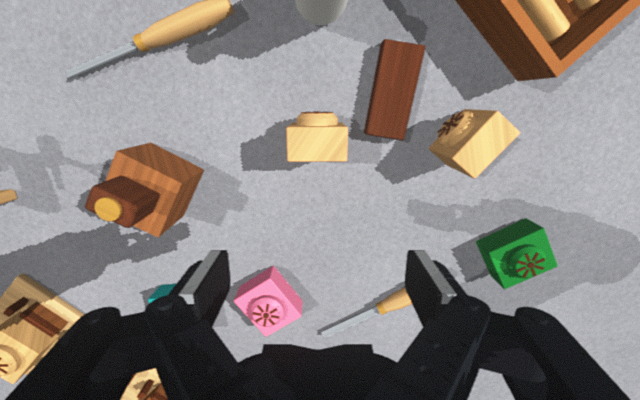

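Block B's upright top is at (317,144): 60x34 mm, with its rosette on the far side. I'll grasp it from above with the fingers part open, to clear the dark block.

```bash
python3 -m handwheel '[[0.0356,0,0.05,0,0,0,0.7],[0.0356,0,0.1,0,0,0,0.7],[0.0356,0,0.1,0,0,0,0.7]]'
python3 -m handwheel '[[0,0,0.04,0,0,0,0.7],[0,0,0.07,0,0,0,0.7],[0,0,0.085,0,0,0,0.7],[0,0,0.096,0,0,0,0.7],[0,0,0.096,0,0,0,0.7]]'
python3 -c "
from h import *
go([579.6,-237.8,30],down(-129.6))"
```

```text
clock: 23.35
position: [577.3, -236.5, 121.5]
ee_rot: [0.941, -0.339, -0.003, -0.0]
contact_force: [-0.3, 0.5, 0.6]
gripper_width: 72.7
grasp_force: 0.0
clock: 23.98
position: [580.3, -238.2, 30.1]
ee_rot: [0.941, -0.339, 0.002, -0.001]
contact_force: [0.1, 0.5, 0.1]
gripper_width: 72.4
grasp_force: 0.0
[-0.0008, 0.0002, 0.0001] [-0.002, -0.003, -0.001] deg 0.2
```

```bash
python3 -m handwheel '[[0,0,0,0,0,0,-1],[0,0,0,0,0,0,-1],[0,0,0,0,0,0,-1],[0,0,0,0,0,0,-1],[0,0,-0.06,0,0,0,-1],[0,0,-0.1,0,0,0,-1],[0,0,-0.13,0,0,0,-1],[0,0,-0.13,0,0,0,-1]]'
python3 -c "
from h import *
T=R.from_euler('z',-4,degrees=True)*R.from_matrix(np.c_[[1,0,0],[0,-1,0],[0,0,-1]])
go([600,-180,160],T)
go([600,-180,160],T*R.from_euler('y',60,degrees=True))"
```

```text
clock: 24.98
position: [580.3, -238.6, 161.8]
ee_rot: [0.941, -0.34, 0.004, -0.001]
contact_force: [0.6, 0.2, -2.0]
gripper_width: 59.1
grasp_force: 65.6
[-0.0223, -0.0576, 0.0019] [-0.003, -0.007, -0.623] deg 35.7
[-0.0223, -0.0576, 0.0019] [0.323, 1.004, -0.565] deg 68.6
```

```bash
python3 -m handwheel '[[-0.022,-0.058,0,0,0,-0.62,-1],[-0.022,-0.058,0,0,0,-0.62,-1],[-0.022,-0.058,0,0,0,-0.62,-1],[-0.022,-0.058,0,0,0,-0.62,-1]]'
python3 -m handwheel '[[0,0,0,0,0.18,0,-1],[0,0,0,0,0.36,0,-1],[0,0,0,0,0.54,0,-1],[0,0,0,0,0.72,0,-1],[0,0,0,0,0.9,0,-1],[0,0,0,0,1.05,0,-1],[0,0,0,0,1.05,0,-1]]'
python3 -c "
from h import *
s=read_state();print(s['joints'].round(3),R.from_quat(s['ee_rot']).as_matrix().round(2))"
```

```text
clock: 25.48
position: [598.1, -179.1, 156.8]
ee_rot: [0.999, -0.035, -0.001, -0.001]
contact_force: [-0.9, 0.1, -1.5]
gripper_width: 59.4
grasp_force: 65.8
clock: 26.35
position: [579.5, -186.8, 142.6]
ee_rot: [0.922, -0.029, 0.386, -0.011]
contact_force: [-0.9, -1.5, -2.5]
gripper_width: 59.3
grasp_force: 65.9
[-0.219  0.253 -0.407 -0.876 -0.201  2.529] [[ 0.7  -0.04  0.71]
 [-0.06 -1.   -0.  ]
 [ 0.71 -0.04 -0.7 ]]
```

```bash
python3 -m handwheel '[[-0.025,0.0015,0.0245,0,0,0,-1],[-0.045,0.0025,0.044,0,0,0,-1],[-0.06,0.0035,0.059,0,0,0,-1],[-0.06,0.0035,0.059,0,0,0,-1]]'
python3 -c "
from h import *
s=read_state();print(s['joints'].round(3),R.from_quat(s['ee_rot']).as_matrix().round(2))"
```

```text
clock: 26.85
position: [583.4, -188.0, 66.1]
ee_rot: [0.925, -0.03, 0.379, -0.012]
contact_force: [0.1, -0.1, -1.2]
gripper_width: 59.3
grasp_force: 65.9
[-0.371  0.398 -0.364 -1.325 -0.264  3.093] [[ 0.71 -0.05  0.7 ]
 [-0.06 -1.   -0.  ]
 [ 0.7  -0.04 -0.71]]
```

```bash
python3 -m handwheel '[[-0.01,0,-0.01,-0.1,-0.04,0.1,-1],[-0.01,0,-0.01,-0.2,-0.06,0.2,-1],[-0.01,0,-0.01,-0.3,-0.06,0.3,-1],[-0.01,0,-0.01,-0.35,-0.06,0.355,-1],[-0.01,0,-0.01,-0.35,-0.06,0.355,-1]]'
python3 -c "
from h import *
s=read_state();print(s['joints'].round(3),R.from_quat(s['ee_rot']).as_matrix().round(2))"
```

```text
clock: 27.48
position: [535.2, -232.4, 47.4]
ee_rot: [0.899, -0.236, 0.37, 0.003]
contact_force: [-0.5, -0.4, -0.9]
gripper_width: 59.1
grasp_force: 68.6
[-0.499  0.392 -0.439 -1.6   -0.16   3.094] [[ 0.62 -0.43  0.66]
 [-0.42 -0.89 -0.18]
 [ 0.67 -0.17 -0.73]]
```

```bash
python3 -c "
from h import *
go([525,-190,170],down(-180))"
```

```text
[0.0576, -0.054, -0.1035] [-0.556, -0.566, 1.005] deg 73.4
```

```bash
python3 -m handwheel '[[0.03,-0.02,-0.05,0,-0.15,0,-1],[0.05,-0.05,-0.1,0,-0.3,0,-1],[0.0576,-0.054,-0.1035,-0.1,-0.45,0.15,-1],[0.0576,-0.054,-0.1035,-0.25,-0.55,0.4,-1],[0.0576,-0.054,-0.1035,-0.4,-0.566,0.6,-1],[0.0576,-0.054,-0.1035,-0.5,-0.566,0.8,-1],[0.0576,-0.054,-0.1035,-0.556,-0.566,1.005,-1],[0.0576,-0.054,-0.1035,-0.556,-0.566,1.005,-1],[0.0576,-0.054,-0.1035,-0.556,-0.566,1.005,-1]]'
python3 -c "
from h import *
s=read_state();print(s['joints'].round(3))
go([525,-190,170],down(-180))"
```

```text
clock: 28.6
position: [521.4, -191.4, 163.4]
ee_rot: [0.885, -0.432, 0.165, -0.046]
contact_force: [0.9, -0.5, -2.7]
gripper_width: 59.0
grasp_force: 68.5
[-0.034  0.188 -0.552  0.106 -0.493  0.611]
[0.0027, -0.0051, -0.0051] [-0.305, -0.172, 0.656] deg 42.6
```

```bash
python3 -m handwheel '[[0.003,-0.005,-0.005,-0.305,-0.172,0.656,-1],[0.003,-0.005,-0.005,-0.305,-0.172,0.656,-1],[0.003,-0.005,-0.005,-0.305,-0.172,0.656,-1],[0.003,-0.005,-0.005,-0.305,-0.172,0.656,-1],[0.003,-0.005,-0.005,-0.305,-0.172,0.656,-1]]'
python3 -m handwheel '[[0,0,0,0,0.18,0,-1],[0,0,0,0,0.36,0,-1],[0,0,0,0,0.54,0,-1],[0,0,0,0,0.72,0,-1],[0,0,0,0,0.9,0,-1],[0,0,0,0,1.05,0,-1],[0,0,0,0,1.05,0,-1]]'
python3 -c "
from h import *
s=read_state();print(s['joints'].round(3),R.from_quat(s['ee_rot']).as_matrix().round(2))
T=down(-180)*R.from_euler('y',60,degrees=True)
go([525,-190,32],T)"
```

```text
clock: 29.22
position: [528.3, -191.2, 170.1]
ee_rot: [0.709, -0.705, 0.003, -0.002]
contact_force: [-0.5, 0.3, -1.2]
gripper_width: 59.2
grasp_force: 68.5
clock: 30.1
position: [525.8, -190.0, 167.6]
ee_rot: [0.615, -0.609, 0.355, 0.352]
contact_force: [0.1, -0.3, -1.7]
gripper_width: 59.3
grasp_force: 68.6
[ 0.247  0.456 -0.786  1.172 -1.152 -1.219] [[ 0.01 -1.    0.01]
 [-0.5  -0.01 -0.87]
 [ 0.87  0.   -0.5 ]]
[-0.1175, 0.0008, 0.0678] [-0.008, -0.001, 0.005] deg 0.5
```

```bash
python3 -m handwheel '[[-0.04,0,0.023,0,0,0,-1],[-0.075,0,0.043,0,0,0,-1],[-0.1,0,0.058,0,0,0,-1],[-0.115,0.001,0.066,0,0,0,-1],[-0.117,0.001,0.067,0,0,0,-1],[-0.117,0.001,0.067,0,0,0,-1]]'
python3 - <<'E'
from h import *
p,d=get_image("side");cv2.imwrite("pics/s2.png",cv2.resize(p[150:400,150:470],(800,600)))
print(read_state()["joints"].round(2))
E
```

```text
clock: 30.85
position: [526.7, -191.2, 35.8]
ee_rot: [-0.612, 0.612, -0.357, -0.351]
contact_force: [-0.3, -0.4, -1.2]
gripper_width: 59.3
grasp_force: 68.6
[ 0.19  0.68 -0.85  1.37 -1.06 -1.54]
```

View pics/s2.png

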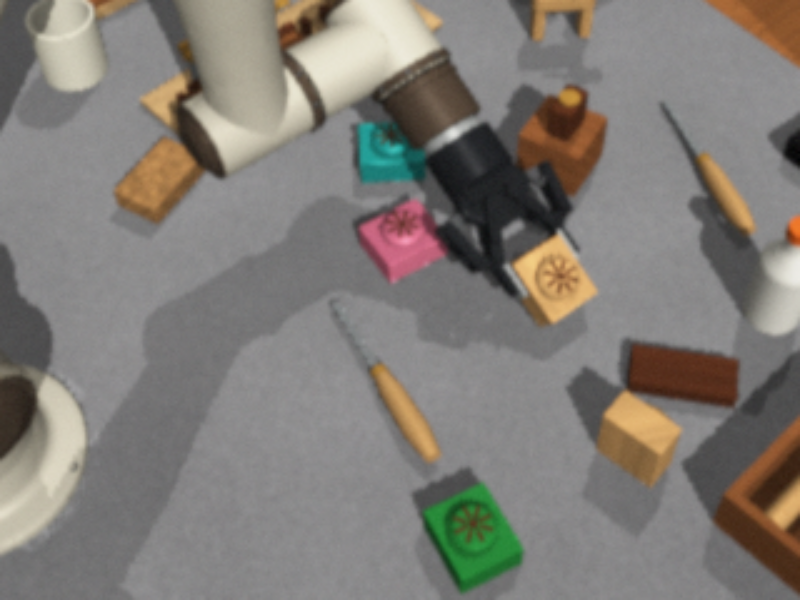

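The view shows block B held at about 60°, its rosette up, at (555,280), clear of the pink block and the stand. I'll tilt a little more, set it down and release.

```bash
python3 -m handwheel '[[-0.002,0,0.001,0,0.1,0,-1],[-0.005,0,0.003,0,0.2,0,-1],[-0.007,0,0.004,0,0.2,0,-1],[-0.007,0,0.004,0,0.2,0,-1]]'
python3 -c "
from h import *
s=read_state();print(s['joints'].round(2),R.from_quat(s['ee_rot']).as_matrix().round(2)[2])"
```

```text
clock: 31.4
position: [526.4, -191.2, 27.2]
ee_rot: [-0.574, 0.574, -0.416, -0.41]
contact_force: [-1.3, -0.1, -2.0]
gripper_width: 59.2
grasp_force: 68.9
[ 0.23  0.8  -0.84  1.37 -1.23 -1.65] [ 0.95 -0.01 -0.32]
```

Now release, then retreat back along the tool axis and up.

```bash
python3 -m handwheel '[[0,0,0,0,0,0,0],[0,0,0,0,0,0,1],[0,0,0,0,0,0,1],[0,0,0,0,0,0,1],[0,0,-0.02,0,0,0,1],[0.01,0,-0.05,0,0,0,1],[0.03,0,-0.08,0,0,0,1],[0.06,0,-0.1,0,0,0,1],[0.1,0,-0.12,0,-0.1,0,1],[0.16,0,-0.12,0,-0.2,0,1]]'
python3 -c "
from h import *
s=read_state();print(s['joints'].round(2))
go([526,-170,230],down(-180))"
```

```text
clock: 32.65
position: [525.6, -126.6, 217.0]
ee_rot: [0.614, -0.61, 0.356, 0.351]
contact_force: [2.8, -0.2, 0.4]
gripper_width: 85.5
grasp_force: 0.0
[ 0.41  0.4  -0.69  0.99 -1.28 -1.12]
[0.0329, -0.0001, 0.0311] [-0.007, -1.048, 0.006] deg 60.0
```

```bash
python3 -m handwheel '[[0.033,0,0.03,0,-0.18,0,1],[0.033,0,0.03,0,-0.36,0,1],[0.033,0,0.03,0,-0.54,0,1],[0.033,0,0.03,0,-0.72,0,1],[0.033,0,0.03,0,-0.9,0,1],[0.033,0,0.03,0,-1.048,0,1],[0.033,0,0.03,0,-1.048,0,1]]'
python3 - <<'E'
from h import *
s,p,d=snap("wrist");cv2.imwrite("pics/w7.png",p)
print(s["joints"].round(3));flat(s,p,d,526,-200);edge(s,d,474,-362)
E
```

```text
clock: 33.52
position: [525.3, -172.1, 230.8]
ee_rot: [-0.707, 0.707, -0.003, 0.002]
contact_force: [0.2, 0.4, -0.3]
gripper_width: 85.5
grasp_force: 0.0
[-2.300e-02  2.590e-01 -1.780e-01  1.000e-03 -1.127e+00  2.100e-02]
block 3160 (array([ 525.5, -178.7]), 70.3, 60.1, -89.2) z [35.9 48.8] [318. 163.]
edge 43 (array([ 476.1, -333. ]), 16.2, 2.7, 0.6) 68.1 [371.   1.]
```

View pics/w7.png

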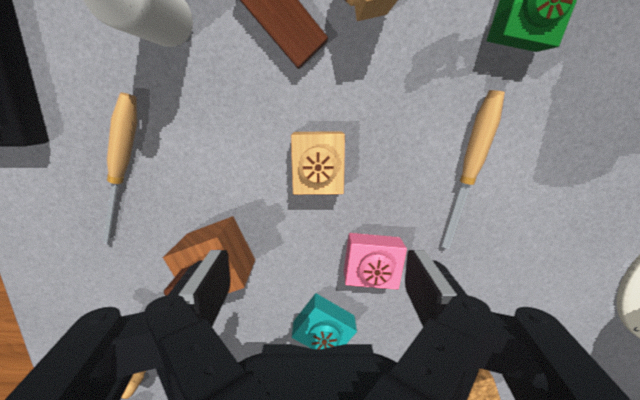

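Block B now lies carved face up at (318,163): 70x60 mm. I'll pick it from above for pocket 2.

```bash
python3 -m handwheel '[[0.0066,0,0.06,0,0,0,1],[0.0066,0,0.12,0,0,0,1],[0.0066,0,0.17,0,0,0,1],[0.0066,0,0.205,0,0,0,1],[0.0066,0,0.22,0,0,0,1],[0.0066,0,0.22,0,0,0,1],[0.0066,0,0.22,0,0,0,-1],[0.0066,0,0.22,0,0,0,-1],[0.0066,0,0.22,0,0,0,-1],[0.0066,0,0.22,0,0,0,-1]]'
python3 -m handwheel '[[0,0,-0.06,0,0,0,-1],[0,0,-0.12,0,0,0,-1],[0,0,-0.15,0,0,0,-1],[0,0,-0.15,0,0,0,-1]]'
python3 -c "
from h import *
go([522.1,238.7,160],down(-173.8))"
```

```text
clock: 34.83
position: [527.6, -177.4, 12.2]
ee_rot: [0.709, -0.706, 0.004, -0.002]
contact_force: [-0.8, 1.7, 7.0]
gripper_width: 58.6
grasp_force: 67.0
clock: 35.33
position: [526.7, -177.3, 163.3]
ee_rot: [0.708, -0.706, 0.005, -0.004]
contact_force: [-0.4, -0.1, -2.2]
gripper_width: 58.6
grasp_force: 66.2
[-0.416, 0.0033, 0.0023] [-0.012, -0.003, -0.105] deg 6.0
```

```bash
python3 -m handwheel '[[-0.417,0.003,0,-0.01,0,-0.105,-1],[-0.417,0.003,0,-0.01,0,-0.105,-1],[-0.417,0.003,0,-0.01,0,-0.105,-1],[-0.417,0.003,0,-0.01,0,-0.105,-1],[-0.417,0.003,0,-0.01,0,-0.105,-1],[-0.417,0.003,0,-0.01,0,-0.105,-1],[-0.417,0.003,0,-0.01,0,-0.105,-1],[-0.417,0.003,0,-0.01,0,-0.105,-1],[-0.417,0.003,0,-0.01,0,-0.105,-1]]'
python3 -c "
from h import *
go([522.1,239.7,41],down(-173.8))"
```

```text
clock: 36.45
position: [519.8, 239.0, 157.6]
ee_rot: [0.744, -0.668, -0.002, 0.004]
contact_force: [0.6, -0.1, -2.0]
gripper_width: 58.7
grasp_force: 66.1
[-0.0008, -0.0033, 0.1166] [0.008, -0.003, 0.0] deg 0.5
```

```bash
python3 -m handwheel '[[-0.0005,-0.0018,0.02,0.005,0,0,-1],[-0.0005,-0.0018,0.06,0.005,0,0,-1],[-0.0005,-0.0018,0.085,0.005,0,0,-1],[-0.0005,-0.0018,0.1,0.005,0,0,-1],[-0.0005,-0.0018,0.11,0.005,0,0,-1],[-0.0005,-0.0018,0.115,0.005,0,0,-1],[-0.0005,-0.0018,0.115,0.005,0,0,-1]]'
```

```text
clock: 37.33
position: [522.3, 240.3, 44.6]
ee_rot: [0.744, -0.668, 0.001, 0.0]
contact_force: [-0.3, 0.0, -2.3]
gripper_width: 58.6
grasp_force: 66.1
```

```bash
python3 -m handwheel '[[0.0005,0,0.003,0,0,0,-1],[0.0005,0,0.006,0,0,0,-1],[0.0005,0,0.008,0,0,0,-1],[0.0005,0,0.008,0,0,0,-1]]'
python3 -m handwheel '[[0,0,0,0,0,0,1],[0,0,0,0,0,0,1],[0,0,0,0,0,0,1],[0,0,0,0,0,0,1],[0,0,-0.06,0,0,0,1],[0,0,-0.12,0,0,0,1],[0,0,-0.16,0,0,0,1],[0,0,-0.2,0,0,0,1]]'
cat >> h.py <<'E'
def inpocket(s,d,x,y):
    C=cloud("wrist",d,s)
    m=(d>0)&(C[...,2]>50)&(C[...,2]<80)&(np.hypot(C[...,0]-x,C[...,1]-y)<40)
    P=C[m];print(rect(P),np.percentile(P[:,2],[5,25,50,75,98]).round(1))
    P=C[m&(C[...,2]<63)];A=np.c_[P[:,:2],np.ones(len(P))];print("tilt",np.linalg.lstsq(A,P[:,2],rcond=None)[0][:2].round(4))
E
python3 - <<'E'
from h import *
s,p,d=snap("wrist");inpocket(s,d,522.1,238.6)
a=np.radians(11.6)
go([455,-360,230],down(11.6-90))
E
```

```text
clock: 37.83
position: [522.1, 239.8, 36.4]
ee_rot: [0.744, -0.668, 0.001, 0.001]
contact_force: [-0.4, 0.8, -1.0]
gripper_width: 58.2
grasp_force: 66.1
clock: 38.83
position: [521.9, 240.0, 238.1]
ee_rot: [0.744, -0.668, 0.001, 0.0]
contact_force: [-0.1, 1.8, -0.7]
gripper_width: 85.6
grasp_force: 0.0
(array([521.6, 238.1]), 69.8, 60.1, -83.8) [58.1 59.1 59.9 70.3 72.9]
tilt [ 0.0001 -0.    ]
[0.59, 0.1353, 0.0115] [-0.01, -0.007, -1.663] deg 95.3
```

Block B is flat in pocket 2. Now block C.

```bash
python3 -m handwheel '[[0.59,0.135,0,0,0,-1.66,1],[0.59,0.135,0,0,0,-1.66,1],[0.59,0.135,0,0,0,-1.66,1],[0.59,0.135,0,0,0,-1.66,1],[0.59,0.135,0,0,0,-1.66,1],[0.59,0.135,0,0,0,-1.66,1],[0.59,0.135,0,0,0,-1.66,1],[0.59,0.135,0.01,0,0,-1.66,1],[0.59,0.135,0.01,0,0,-1.66,1],[0.59,0.135,0.01,0,0,-1.66,1]]'
python3 - <<'E'
from h import *
s,p,d=snap("wrist");cv2.imwrite("pics/w8.png",p)
print(s["joints"].round(3));edge(s,d,474,-362)
E
```

```text
clock: 40.12
position: [455.7, -331.5, 228.9]
ee_rot: [0.995, 0.101, 0.0, 0.001]
contact_force: [2.2, -0.9, 1.0]
gripper_width: 85.5
grasp_force: 0.0
[-3.410e-01  2.810e-01 -1.520e-01  2.000e-03 -1.137e+00  2.114e+00]
edge 1994 (array([ 473.3, -364.6]), 60.2, 34.0, -78.4) 71.1 [352. 167.]
```

View pics/w8.png

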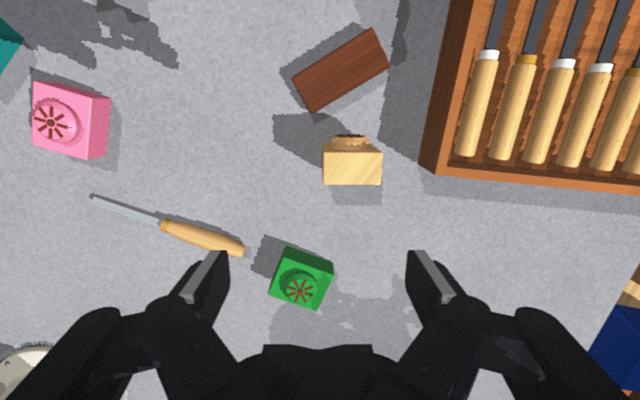

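Block C's top is at (352,167), with its rosette on the far side. The green decoy is at (300,278). I'll settle above it and re-measure.

```bash
python3 -m handwheel '[[0,0,0,0,0,0,0.7],[0,0,0,0,0,0,0.7],[0,0,0,0,0,0,0.7]]'
python3 - <<'E'
from h import *
s,p,d=snap("wrist");edge(s,d,474,-362)
go([473.5,-363.5,30],down(-78.4))
E
```

```text
clock: 40.55
position: [456.4, -328.8, 229.2]
ee_rot: [0.995, 0.1, 0.0, 0.001]
contact_force: [0.7, -0.0, -0.1]
gripper_width: 72.4
grasp_force: 0.0
edge 1973 (array([ 473.1, -364.8]), 59.5, 34.4, -78.6) 71.2 [355. 168.]
[0.0099, 0.0369, 0.1993] [0.002, -0.0, -0.003] deg 0.2
```

```bash
python3 -m handwheel '[[0.0095,0.038,0.03,0,0,0,0.7],[0.0095,0.038,0.08,0,0,0,0.7],[0.0095,0.038,0.1,0,0,0,0.7],[0.0095,0.038,0.1,0,0,0,0.7]]'
python3 -c "
from h import *
go([473.2,-364.7,30],down(-78.4))"
```

```text
clock: 41.1
position: [472.2, -364.3, 127.4]
ee_rot: [0.995, 0.099, -0.002, -0.0]
contact_force: [-0.2, 0.6, 0.4]
gripper_width: 72.6
grasp_force: 0.0
[0.0013, 0.0006, 0.0974] [-0.0, 0.004, -0.003] deg 0.3
```

```bash
python3 -m handwheel '[[0.001,0.0005,0.04,0,0,0,0.7],[0.001,0.0005,0.07,0,0,0,0.7],[0.001,0.0005,0.09,0,0,0,0.7],[0.001,0.0005,0.097,0,0,0,0.7],[0.001,0.0005,0.097,0,0,0,0.7],[0.001,0.0005,0.097,0,0,0,-1],[0.001,0.0005,0.097,0,0,0,-1],[0.001,0.0005,0.097,0,0,0,-1],[0.001,0.0005,0.097,0,0,0,-1]]'
python3 -m handwheel '[[0,0,-0.06,0,0,0,-1],[0,0,-0.12,0,0,0,-1],[0,0,-0.14,0,0,0,-1],[0,0,-0.14,0,0,0,-1]]'
python3 -c "
from h import *
go([525,-190,170],down(-180))"
```

```text
clock: 42.22
position: [475.2, -366.5, 33.8]
ee_rot: [0.995, 0.099, 0.001, 0.002]
contact_force: [0.6, 1.4, 5.7]
gripper_width: 59.5
grasp_force: 65.3
clock: 42.72
position: [474.4, -366.0, 173.8]
ee_rot: [0.995, 0.099, 0.002, 0.002]
contact_force: [0.9, 0.4, -2.4]
gripper_width: 59.8
grasp_force: 65.4
[0.0842, -0.1626, 0.0035] [-0.0, -0.006, 1.768] deg 101.3
```

```bash
python3 -m handwheel '[[0.084,-0.163,0,0,0,1.768,-1],[0.084,-0.163,0,0,0,1.768,-1],[0.084,-0.163,0,0,0,1.768,-1],[0.084,-0.163,0,0,0,1.768,-1],[0.084,-0.163,0,0,0,1.768,-1],[0.084,-0.163,0,0,0,1.768,-1],[0.084,-0.163,0,0,0,1.768,-1],[0.084,-0.163,0,0,0,1.768,-1],[0.084,-0.163,0,0,0,1.768,-1],[0.084,-0.163,0,0,0,1.768,-1]]'
python3 -m handwheel '[[0,0,0,0,0.18,0,-1],[0,0,0,0,0.36,0,-1],[0,0,0,0,0.54,0,-1],[0,0,0,0,0.72,0,-1],[0,0,0,0,0.9,0,-1],[0,0,0,0,1.05,0,-1],[0,0,0,0,1.05,0,-1]]'
python3 -c "
from h import *
s=read_state();print(s['joints'].round(3))
T=down(-180)*R.from_euler('y',60,degrees=True)
go([525,-190,38],T)"
```

```text
clock: 43.98
position: [522.6, -189.2, 169.1]
ee_rot: [-0.705, 0.709, 0.001, -0.002]
contact_force: [-1.3, 0.8, -1.3]
gripper_width: 59.0
grasp_force: 65.5
clock: 44.85
position: [522.6, -189.0, 167.9]
ee_rot: [0.614, -0.609, 0.352, 0.357]
contact_force: [0.7, -0.1, -1.0]
gripper_width: 59.4
grasp_force: 65.6
[ 0.254  0.457 -0.785  1.156 -1.161 -1.212]
[-0.1123, -0.0036, 0.0653] [0.003, -0.004, 0.009] deg 0.6
```

```bash
python3 -m handwheel '[[-0.04,0,0.023,0,0,0,-1],[-0.075,0,0.043,0,0,0,-1],[-0.1,0,0.058,0,0,0,-1],[-0.112,0,0.065,0,0,0,-1],[-0.114,0,0.067,0,0.1,0,-1],[-0.117,0,0.068,0,0.2,0,-1],[-0.117,0,0.068,0,0.2,0,-1],[-0.117,0,0.068,0,0.2,0,-1]]'
```

```text
clock: 45.85
position: [524.3, -190.6, 37.0]
ee_rot: [-0.573, 0.574, -0.414, -0.413]
contact_force: [-0.7, -0.1, -0.6]
gripper_width: 59.2
grasp_force: 65.6
```

```bash
python3 -m handwheel '[[-0.003,0,0.001,0,0,0,-1],[-0.006,0,0.002,0,0,0,-1],[-0.006,0,0.002,0,0,0,-1],[-0.006,0,0.002,0,0,0,-1]]'
python3 -m handwheel '[[0,0,0,0,0,0,0],[0,0,0,0,0,0,1],[0,0,0,0,0,0,1],[0,0,0,0,0,0,1],[0,0,-0.02,0,0,0,1],[0.01,0,-0.05,0,0,0,1],[0.03,0,-0.08,0,0,0,1],[0.06,0,-0.1,0,0,0,1],[0.1,0,-0.12,0,-0.1,0,1],[0.16,0,-0.12,0,-0.2,0,1]]'
python3 -c "
from h import *
go([526,-170,230],down(-180))"
```

```text
clock: 46.35
position: [524.1, -190.5, 30.1]
ee_rot: [0.573, -0.573, 0.414, 0.414]
contact_force: [1.0, 0.5, -1.1]
gripper_width: 59.1
grasp_force: 65.6
clock: 47.6
position: [524.8, -125.3, 220.3]
ee_rot: [0.614, -0.61, 0.355, 0.354]
contact_force: [2.1, 1.1, 0.1]
gripper_width: 85.5
grasp_force: 0.0
[0.0307, -0.001, 0.0339] [-0.001, -1.05, 0.005] deg 60.1
```

```bash
python3 -m handwheel '[[0.031,-0.001,0.034,0,-0.18,0,1],[0.031,-0.001,0.034,0,-0.36,0,1],[0.031,-0.001,0.034,0,-0.54,0,1],[0.031,-0.001,0.034,0,-0.72,0,1],[0.031,-0.001,0.034,0,-0.9,0,1],[0.031,-0.001,0.034,0,-1.05,0,1],[0.031,-0.001,0.034,0,-1.05,0,1],[0.031,-0.001,0.034,0,-1.05,0,1]]'
python3 - <<'E'
from h import *
s,p,d=snap("wrist");flat(s,p,d,526,-190)
E
```

```text
clock: 48.6
position: [524.2, -171.7, 229.0]
ee_rot: [0.707, -0.707, 0.0, 0.002]
contact_force: [0.3, 1.0, -0.7]
gripper_width: 85.2
grasp_force: 0.0
block 3221 (array([ 523.4, -180.4]), 70.3, 60.0, -89.5) z [35.9 48.9] [317. 162.]
```

```bash
python3 -m handwheel '[[0.0095,0.001,0.06,0,0,0,1],[0.0095,0.001,0.12,0,0,0,1],[0.0095,0.001,0.17,0,0,0,1],[0.0095,0.001,0.205,0,0,0,1],[0.0095,0.001,0.218,0,0,0,1],[0.0095,0.001,0.218,0,0,0,1],[0.0095,0.001,0.218,0,0,0,-1],[0.0095,0.001,0.218,0,0,0,-1],[0.0095,0.001,0.218,0,0,0,-1],[0.0095,0.001,0.218,0,0,0,-1]]'
python3 -m handwheel '[[0,0,-0.06,0,0,0,-1],[0,0,-0.12,0,0,0,-1],[0,0,-0.15,0,0,0,-1],[0,0,-0.15,0,0,0,-1]]'
python3 -c "
from h import *
go([417.9,227.6,160],down(-173.8))"
```

```text
clock: 49.9
position: [525.6, -181.5, 13.7]
ee_rot: [0.708, -0.707, 0.002, -0.001]
contact_force: [-0.2, 1.5, 6.7]
gripper_width: 58.4
grasp_force: 66.8
clock: 50.4
position: [525.5, -181.4, 164.9]
ee_rot: [0.707, -0.707, 0.003, -0.002]
contact_force: [0.2, 0.3, -1.8]
gripper_width: 58.7
grasp_force: 66.0
[-0.409, 0.1075, 0.0032] [-0.007, -0.003, -0.108] deg 6.2
```

```bash
python3 -m handwheel '[[-0.408,0.1075,0,0,0,-0.108,-1],[-0.408,0.1075,0,0,0,-0.108,-1],[-0.408,0.1075,0,0,0,-0.108,-1],[-0.408,0.1075,0,0,0,-0.108,-1],[-0.408,0.1075,0,0,0,-0.108,-1],[-0.408,0.1075,0,0,0,-0.108,-1],[-0.408,0.1075,0,0,0,-0.108,-1],[-0.408,0.1075,0,0,0,-0.108,-1],[-0.408,0.1075,0,0,0,-0.108,-1],[-0.408,0.1075,0,0,0,-0.108,-1]]'
python3 -c "
from h import *
go([417.8,226.5,45],down(-173.8))"
```

```text
clock: 51.65
position: [416.2, 225.5, 160.3]
ee_rot: [0.744, -0.668, 0.001, 0.001]
contact_force: [0.2, 0.6, -0.6]
gripper_width: 58.6
grasp_force: 65.9
[-0.0012, -0.0019, 0.1153] [0.001, -0.003, -0.001] deg 0.2
```

```bash
python3 -m handwheel '[[-0.001,-0.001,0.02,0,0,0,-1],[-0.001,-0.001,0.06,0,0,0,-1],[-0.001,-0.001,0.085,0,0,0,-1],[-0.001,-0.001,0.1,0,0,0,-1],[-0.001,-0.001,0.11,0,0,0,-1],[-0.001,-0.001,0.115,0,0,0,-1],[-0.001,-0.001,0.115,0,0,0,-1]]'
```

```text
clock: 52.52
position: [417.5, 227.5, 46.0]
ee_rot: [0.744, -0.668, 0.001, 0.001]
contact_force: [-0.1, 0.3, -0.8]
gripper_width: 58.6
grasp_force: 65.9
```

```bash
python3 -m handwheel '[[0.0008,0,0.003,0,0,0,-1],[0.0008,0,0.006,0,0,0,-1],[0.0008,0,0.008,0,0,0,-1],[0.0008,0,0.008,0,0,0,-1]]'
python3 -m handwheel '[[0,0,0,0,0,0,1],[0,0,0,0,0,0,1],[0,0,0,0,0,0,1],[0,0,0,0,0,0,1],[0,0,-0.06,0,0,0,1],[0,0,-0.12,0,0,0,1],[0,0,-0.16,0,0,0,1],[0,0,-0.2,0,0,0,1]]'
python3 - <<'E'
from h import *
s,p,d=snap("wrist");inpocket(s,d,417.8,227.6)
go([640,-66,235],down(-69))
E
```

```text
clock: 53.02
position: [417.3, 226.9, 37.9]
ee_rot: [0.744, -0.668, 0.001, 0.001]
contact_force: [0.4, 0.1, -1.6]
gripper_width: 58.6
grasp_force: 65.9
clock: 54.02
position: [417.1, 227.0, 239.7]
ee_rot: [0.744, -0.668, 0.001, 0.0]
contact_force: [0.5, 1.0, -0.4]
gripper_width: 85.3
grasp_force: 0.0
(array([416.6, 227. ]), 69.0, 60.1, -83.7) [58.2 59.1 59.9 70.3 73. ]
tilt [-0.0006  0.0012]
[0.3172, -0.1864, 0.0111] [-0.011, -0.007, -1.827] deg 104.7
```

All three blocks are seated flat. I'll fetch the key again.

```bash
python3 -m handwheel '[[0.317,-0.186,0,0,0,-1.827,1],[0.317,-0.186,0,0,0,-1.827,1],[0.317,-0.186,0,0,0,-1.827,1],[0.317,-0.186,0,0,0,-1.827,1],[0.317,-0.186,0,0,0,-1.827,1],[0.317,-0.186,0,0,0,-1.827,1],[0.317,-0.186,0,0,0,-1.827,1],[0.317,-0.186,0,0,0,-1.827,1],[0.317,-0.186,0,0,0,-1.827,1],[0.317,-0.186,0,0,0,-1.827,1]]'
python3 -m handwheel '[[0,0,0,0,0,-0.05,1],[0,0,0,0,0,-0.05,1],[0,0,0,0,0,-0.05,1]]'
python3 - <<'E'
from h import *
s,p,d=snap("wrist");C=cloud("wrist",d,s)
m=((C[...,2]>100)&(C[...,2]<120)&(d>0)&(abs(C[...,0]-659)<60)&(abs(C[...,1]+57)<60))
P=C[m];print("handle",len(P),rect(P),s["joints"].round(2))
go([658.5,-58.9,76],down(-69))
E
```

```text
clock: 55.32
position: [636.5, -68.0, 237.7]
ee_rot: [0.989, 0.148, -0.001, 0.001]
contact_force: [1.0, 0.4, -0.3]
gripper_width: 85.3
grasp_force: 0.0
clock: 55.7
position: [636.5, -67.8, 238.2]
ee_rot: [0.985, 0.17, -0.0, 0.001]
contact_force: [-0.4, 0.2, -0.3]
gripper_width: 85.5
grasp_force: 0.0
handle 1358 (array([659.6, -61. ]), 44.1, 26.0, 21.0) [ 0.15  0.41  0.06  0.   -1.22  1.76]
[0.0238, -0.0013, 0.1622] [0.002, 0.001, -0.025] deg 1.5
```

```bash
python3 -m handwheel '[[0.024,0.0013,0.05,0,0,-0.027,1],[0.024,0.0013,0.09,0,0,-0.027,1],[0.024,0.0013,0.13,0,0,-0.027,1],[0.024,0.0013,0.15,0,0,-0.027,1],[0.024,0.0013,0.162,0,0,-0.027,1],[0.024,0.0013,0.162,0,0,-0.027,1],[0.024,0.0013,0.162,0,0,-0.027,0]]'
python3 -m handwheel '[[0,0,0,0,0,0,-1],[0,0,0,0,0,0,-1],[0,0,0,0,0,0,-1],[0,0,0,0,0,0,-1],[0,0,0,0,0,0,-1]]'
python3 -m handwheel '[[0,0,-0.06,0,0,0,-1],[0,0,-0.12,0,0,0,-1],[0,0,-0.15,0,0,0,-1],[0,0,-0.15,0,0,0,-1]]'
python3 -c "
from h import *
go([620.5,305.7,188],down(-90))"
```

```text
clock: 56.62
position: [660.5, -61.2, 77.7]
ee_rot: [0.983, 0.183, 0.001, 0.001]
contact_force: [-0.1, -0.3, -0.5]
gripper_width: 69.6
grasp_force: 0.0
clock: 57.25
position: [660.1, -61.2, 77.2]
ee_rot: [0.983, 0.184, 0.0, 0.001]
contact_force: [0.3, 1.3, 4.5]
gripper_width: 25.2
grasp_force: 59.3
clock: 57.75
position: [660.6, -60.9, 228.8]
ee_rot: [0.983, 0.183, 0.002, 0.001]
contact_force: [0.4, -0.2, -2.0]
gripper_width: 25.2
grasp_force: 59.8
[0.0946, -0.3565, 0.0402] [0.002, -0.005, 0.369] deg 21.1
```

```bash
python3 -m handwheel '[[0.0946,-0.3565,0,0,0,0.369,-1],[0.0946,-0.3565,0,0,0,0.369,-1],[0.0946,-0.3565,0,0,0,0.369,-1],[0.0946,-0.3565,0,0,0,0.369,-1],[0.0946,-0.3565,0,0,0,0.369,-1],[0.0946,-0.3565,0,0,0,0.369,-1],[0.0946,-0.3565,0.04,0,0,0.369,-1],[0.0946,-0.3565,0.04,0,0,0.369,-1],[0.0946,-0.3565,0.04,0,0,0.369,-1]]'
python3 - <<'E'
from h import *
s,p,d=snap("wrist")
print(s["joints"].round(3));brass(s,d,620.5,305.7)
go([620.5,305.7,141.5],down(-90))
E
```

```text
clock: 58.88
position: [619.7, 304.8, 185.4]
ee_rot: [1.0, -0.0, -0.0, 0.002]
contact_force: [0.6, 0.1, -0.8]
gripper_width: 25.2
grasp_force: 59.8
[ 0.692  0.528  0.123  0.002 -1.169  0.878]
brass 1083 [627.5 305.8  71.7] (array([628.3, 305.6]), 42.6, 27.2, -0.7) [316. 182.]
[0.0003, -0.0009, 0.0451] [0.002, -0.001, -0.001] deg 0.1
```

```bash
python3 -m handwheel '[[0.0005,-0.0008,0.01,0,0,0,-1],[0.0005,-0.0008,0.022,0,0,0,-1],[0.0005,-0.0008,0.033,0,0,0,-1],[0.0005,-0.0008,0.04,0,0,0,-1],[0.0005,-0.0008,0.045,0,0,0,-1],[0.0005,-0.0008,0.045,0,0,0,-1]]'
```

```text
clock: 59.68
position: [619.8, 306.2, 140.3]
ee_rot: [1.0, -0.0, -0.0, 0.001]
contact_force: [-0.5, -0.0, -0.9]
gripper_width: 25.3
grasp_force: 59.8
```

```bash
python3 -m handwheel '[[0.0005,0,0,0,0,0.18,-1],[0.0005,0,0,0,0,0.36,-1],[0.0005,0,0,0,0,0.54,-1],[0.0005,0,0,0,0,0.72,-1],[0.0005,0,0,0,0,0.9,-1],[0.0005,0,0,0,0,1.08,-1],[0.0005,0,0,0,0,1.26,-1],[0.0005,0,0,0,0,1.42,-1],[0.0005,0,0,0,0,1.56,-1],[0.0005,0,0,0,0,1.64,-1]]'
python3 -m handwheel '[[0,0,0,0,0,0.03,-1],[0,0,0,0,0,0.06,-1],[0,0,0,0,0,0.06,-1]]'
python3 -c "
from h import *
s=read_state();print(s['wrist_torque'],np.degrees(2*np.arctan2(s['ee_rot'][1],s['ee_rot'][0])))"
```

```text
clock: 60.92
position: [620.9, 306.4, 141.3]
ee_rot: [-0.681, 0.732, -0.001, 0.0]
contact_force: [1.0, 0.2, -2.2]
gripper_width: 25.3
grasp_force: 59.8
clock: 61.3
position: [620.8, 306.5, 141.2]
ee_rot: [-0.66, 0.751, -0.001, 0.0]
contact_force: [1.3, -0.8, -1.5]
gripper_width: 25.6
grasp_force: 59.9
[-0.16596035 -0.51846458  0.14596189] 262.6250683544762
```

```bash
python3 -m handwheel '[[0,0,0,0,0,0.05,-1],[0,0,0,0,0,0.05,-1]]'
python3 -c "
from h import *
s=read_state();print(s['wrist_torque'])"
python3 -m handwheel '[[0,0,0,0,0,-0.08,-1],[0,0,0,0,0,-0.16,-1],[0,0,-0.02,0,0,-0.16,-1],[0,0,-0.04,0,0,-0.16,-1],[0,0,-0.05,0,0,-0.16,-1],[0,0,-0.05,0,0,-0.16,-1]]'
python3 - <<'E'
from h import *
s,p,d=snap("wrist");brass(s,d,620.5,305.7)
print(np.degrees(2*np.arctan2(s['ee_rot'][1],s['ee_rot'][0])))
a=-11.6
go([515.9,294.5,188],down(-11.6-90))
E
```

```text
clock: 61.55
position: [620.9, 306.3, 141.2]
ee_rot: [-0.642, 0.767, -0.001, -0.0]
contact_force: [2.2, -0.9, -1.0]
gripper_width: 25.2
grasp_force: 59.9
[-0.31456956 -0.69513534  0.35324246]
clock: 62.3
position: [620.3, 306.6, 191.3]
ee_rot: [-0.7, 0.714, -0.0, -0.0]
contact_force: [0.3, -1.1, -1.1]
gripper_width: 25.6
grasp_force: 60.4
brass 1040 [620.8 299.3  71.7] (array([620.7, 298.2]), 42.4, 27.8, -87.0) [316. 181.]
268.8959883303226
[0.0139, 0.1038, 0.0024] [0.002, -0.001, -1.388] deg 79.5
```

Screw 3 is at its stop: the torque rose to 0.35 and the arm lies across. Screw 2 next.

```bash
python3 -m handwheel '[[0.014,0.104,0,0,0,-1.388,-1],[0.014,0.104,0,0,0,-1.388,-1],[0.014,0.104,0,0,0,-1.388,-1],[0.014,0.104,0,0,0,-1.388,-1],[0.014,0.104,0,0,0,-1.388,-1],[0.014,0.104,0,0,0,-1.388,-1],[0.014,0.104,0,0,0,-1.388,-1],[0.014,0.104,0.002,0,0,-1.388,-1],[0.014,0.104,0.002,0,0,-1.388,-1]]'
python3 - <<'E'
from h import *
s,p,d=snap("wrist");brass(s,d,516,294.5)
cv2.imwrite("pics/w9.png",p)
go([516,294.6,141.5],down(-101.6))
E
```

```text
clock: 63.48
position: [515.5, 294.0, 187.6]
ee_rot: [0.995, -0.101, -0.001, 0.002]
contact_force: [-0.5, -1.0, -2.0]
gripper_width: 25.3
grasp_force: 60.5
brass 1071 [522.9 294.2  71.8] (array([523.8, 294. ]), 42.8, 27.6, -5.6) [315. 182.]
[0.0003, -0.0007, 0.0464] [0.003, 0.001, -0.001] deg 0.2
```

View pics/w9.png

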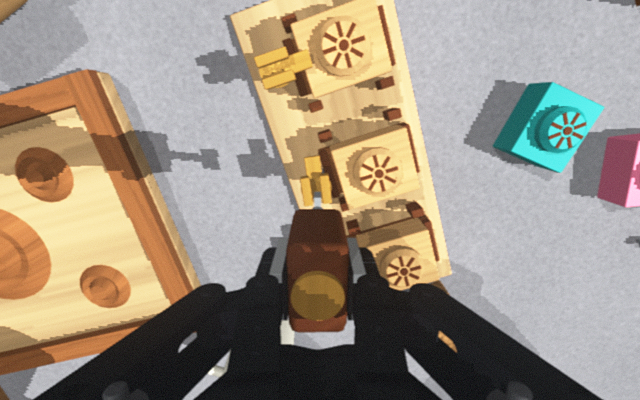

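Screw 3's button lies across its block at (285,65). Screw 2 is ahead of the key at (316,185), and its slot is nearly aligned, so I'll insert.

```bash
python3 -m handwheel '[[0.0005,-0.0006,0.01,0.002,0,-0.045,-1],[0.0005,-0.0006,0.022,0.002,0,-0.045,-1],[0.0005,-0.0006,0.033,0.002,0,-0.045,-1],[0.0005,-0.0006,0.04,0.002,0,-0.045,-1],[0.0005,-0.0006,0.046,0.002,0,-0.045,-1],[0.0005,-0.0006,0.046,0.002,0,-0.045,-1]]'
```

```text
clock: 64.28
position: [516.6, 294.7, 142.3]
ee_rot: [0.997, -0.079, -0.0, 0.0]
contact_force: [0.6, 0.2, -0.7]
gripper_width: 25.4
grasp_force: 60.5
```

```bash
python3 -m handwheel '[[0,0,0.001,0,0,0.18,-1],[0,0,0.001,0,0,0.36,-1],[0,0,0.001,0,0,0.54,-1],[0,0,0.001,0,0,0.72,-1],[0,0,0.001,0,0,0.9,-1],[0,0,0.001,0,0,1.08,-1],[0,0,0.001,0,0,1.26,-1],[0,0,0.001,0,0,1.42,-1],[0,0,0.001,0,0,1.52,-1],[0,0,0.001,0,0,1.58,-1]]'
python3 -m handwheel '[[0,0,0,0,0,0.02,-1],[0,0,0,0,0,0.02,-1],[0,0,0,0,0,0.02,-1]]'
python3 -c "
from h import *
s=read_state();print(s['wrist_torque'])"
```

```text
clock: 65.53
position: [516.8, 294.5, 142.4]
ee_rot: [-0.645, 0.764, -0.0, 0.0]
contact_force: [-1.0, -0.3, 0.4]
gripper_width: 25.2
grasp_force: 60.7
clock: 65.9
position: [516.8, 294.7, 142.4]
ee_rot: [-0.639, 0.77, -0.0, 0.0]
contact_force: [-2.1, -1.2, 2.5]
gripper_width: 24.7
grasp_force: 61.1
[-0.56757006  0.55699477  0.3433991 ]
```

Torque is 0.34, so screw 2 is at its stop. Back off, lift and go to screw 1.

```bash
python3 -m handwheel '[[0,0,0,0,0,-0.08,-1],[0,0,0,0,0,-0.16,-1],[0,0,-0.02,0,0,-0.16,-1],[0,0,-0.04,0,0,-0.16,-1],[0,0,-0.05,0,0,-0.16,-1],[0,0,-0.05,0,0,-0.16,-1]]'
python3 - <<'E'
from h import *
s,p,d=snap("wrist");brass(s,d,516,294.5)
go([412,283.4,188],down(-88.5))
E
```

```text
clock: 66.65
position: [517.0, 295.2, 192.1]
ee_rot: [-0.698, 0.716, 0.0, 0.001]
contact_force: [-0.3, -0.6, -1.0]
gripper_width: 25.7
grasp_force: 60.6
brass 1032 [516.4 288.1  71.6] (array([516. , 287.2]), 42.6, 27.3, -87.9) [318. 181.]
[0.0143, 0.1042, 0.0033] [-0.0, 0.0, -1.624] deg 93.0
```

```bash
python3 -m handwheel '[[0.0143,0.104,0,0,0,-1.62,-1],[0.0143,0.104,0,0,0,-1.62,-1],[0.0143,0.104,0,0,0,-1.62,-1],[0.0143,0.104,0,0,0,-1.62,-1],[0.0143,0.104,0,0,0,-1.62,-1],[0.0143,0.104,0,0,0,-1.62,-1],[0.0143,0.104,0,0,0,-1.62,-1],[0.0143,0.104,0.003,0,0,-1.62,-1],[0.0143,0.104,0.003,0,0,-1.62,-1],[0.0143,0.104,0.003,0,0,-1.62,-1]]'
python3 - <<'E'
from h import *
s,p,d=snap("wrist");brass(s,d,412,283.4)
go([412.2,283.5,141.5],down(-88.5))
E
```

```text
clock: 67.95
position: [412.0, 282.9, 187.8]
ee_rot: [1.0, 0.011, -0.0, 0.0]
contact_force: [0.1, 0.1, -0.9]
gripper_width: 25.5
grasp_force: 60.5
brass 1045 [418.7 283.4  71.8] (array([420. , 284.1]), 42.5, 26.6, 2.6) [317. 182.]
[0.0002, -0.0005, 0.0465] [0.001, 0.001, -0.006] deg 0.3
```

```bash
python3 -m handwheel '[[0.0003,-0.0005,0.01,0,0,-0.01,-1],[0.0003,-0.0005,0.022,0,0,-0.01,-1],[0.0003,-0.0005,0.033,0,0,-0.01,-1],[0.0003,-0.0005,0.04,0,0,-0.01,-1],[0.0003,-0.0005,0.046,0,0,-0.01,-1],[0.0003,-0.0005,0.046,0,0,-0.01,-1]]'
```

```text
clock: 68.75
position: [412.6, 283.6, 142.3]
ee_rot: [1.0, 0.016, -0.0, 0.0]
contact_force: [0.5, -0.4, -1.6]
gripper_width: 25.3
grasp_force: 60.5
```

```bash
python3 -m handwheel '[[0,0,0.001,0,0,0.18,-1],[0,0,0.001,0,0,0.36,-1],[0,0,0.001,0,0,0.54,-1],[0,0,0.001,0,0,0.72,-1],[0,0,0.001,0,0,0.9,-1],[0,0,0.001,0,0,1.08,-1],[0,0,0.001,0,0,1.26,-1],[0,0,0.001,0,0,1.44,-1],[0,0,0.001,0,0,1.6,-1],[0,0,0.001,0,0,1.7,-1]]'
python3 -m handwheel '[[0,0,0,0,0,0.05,-1],[0,0,0,0,0,0.08,-1],[0,0,0,0,0,0.08,-1]]'
python3 -c "
from h import *
s=read_state();print(s['wrist_torque'])"
```

```text
clock: 70.0
position: [412.4, 283.2, 142.0]
ee_rot: [-0.671, 0.742, -0.0, -0.0]
contact_force: [-1.2, -1.9, -0.3]
gripper_width: 25.0
grasp_force: 60.6
clock: 70.38
position: [412.4, 283.4, 141.9]
ee_rot: [-0.642, 0.766, -0.0, -0.0]
contact_force: [-1.7, -2.2, 0.9]
gripper_width: 25.4
grasp_force: 60.8
[-0.62317907  0.52572588  0.31570454]
```

```bash
python3 -m handwheel '[[0,0,0,0,0,-0.08,-1],[0,0,0,0,0,-0.16,-1],[0,0,-0.02,0,0,-0.16,-1],[0,0,-0.05,0,0,-0.16,-1],[0,0,-0.075,0,0,-0.16,-1],[0,0,-0.075,0,0,-0.16,-1]]'
python3 - <<'E'
from h import *
s,p,d=snap("wrist");brass(s,d,412,283.4)
C=cloud("wrist",d,s);zt=s["position"][2]
m=(d>0)&(C[...,2]>zt+25)&(C[...,2]<zt+45)&(np.hypot(C[...,0]-s["position"][0],C[...,1]-s["position"][1])<45)
hs=cv2.cvtColor(p,cv2.COLOR_BGR2HSV);m&=(hs[...,1]>90)
P=C[m];print(len(P),rect(P),"toolx",np.degrees(2*np.arctan2(s['ee_rot'][1],s['ee_rot'][0])))
go([660.1,-61.2,216],down(-69))
E
```

```text
clock: 71.12
position: [413.9, 285.2, 219.0]
ee_rot: [-0.701, 0.713, 0.0, 0.004]
contact_force: [0.2, 0.4, -1.3]
gripper_width: 25.2
grasp_force: 60.6
brass 922 [412.  277.9  71.4] (array([411.8, 275.8]), 42.7, 26.6, -88.0) [319. 173.]
5793 (array([413.2, 284.3]), 44.4, 28.4, 89.2) toolx 269.06529204564293
[0.3414, -0.2529, 0.0007] [-0.004, 0.0, -1.954] deg 112.0
```

```bash
python3 -m handwheel '[[0.341,-0.253,0,0,0,-1.954,-1],[0.341,-0.253,0,0,0,-1.954,-1],[0.341,-0.253,0,0,0,-1.954,-1],[0.341,-0.253,0,0,0,-1.954,-1],[0.341,-0.253,0,0,0,-1.954,-1],[0.341,-0.253,0,0,0,-1.954,-1],[0.341,-0.253,0,0,0,-1.954,-1],[0.341,-0.253,0,0,0,-1.954,-1],[0.341,-0.253,0,0,0,-1.954,-1],[0.341,-0.253,0,0,0,-1.954,-1]]'
python3 -m handwheel '[[0,0,0,0,0,0,-1],[0,0,0,0,0,0,-1]]'
python3 -c "
from h import *
go([660.1,-61.2,79],down(-69))"
```

```text
clock: 72.42
position: [659.7, -62.0, 214.0]
ee_rot: [0.996, 0.084, -0.001, -0.0]
contact_force: [1.0, 0.0, -1.5]
gripper_width: 25.5
grasp_force: 60.5
clock: 72.68
position: [659.8, -61.2, 215.8]
ee_rot: [0.997, 0.081, -0.001, -0.0]
contact_force: [-0.5, -0.5, -0.7]
gripper_width: 24.9
grasp_force: 60.5
[0.0005, 0.0001, 0.1368] [-0.0, 0.001, -0.205] deg 11.7
```

```bash
python3 -m handwheel '[[0.0003,0,0,0,0,-0.18,-1],[0.0003,0,0.02,0,0,-0.205,-1],[0.0003,0,0.05,0,0,-0.205,-1],[0.0003,0,0.08,0,0,-0.205,-1],[0.0003,0,0.1,0,0,-0.205,-1],[0.0003,0,0.12,0,0,-0.205,-1],[0.0003,0,0.132,0,0,-0.205,-1],[0.0003,0,0.1375,0,0,-0.205,-1],[0.0003,0,0.1375,0,0,-0.205,-1]]'
```

```text
clock: 73.8
position: [660.5, -61.2, 79.4]
ee_rot: [0.983, 0.183, 0.0, 0.0]
contact_force: [0.6, 0.5, -0.6]
gripper_width: 25.3
grasp_force: 60.5
```

Key is about 2 mm above its seat: lower it, release and lift, then check everything.

```bash
python3 -m handwheel '[[0,0,0.0018,0,0,0,-1],[0,0,0.0018,0,0,0,-1],[0,0,0.0018,0,0,0,1],[0,0,0.0018,0,0,0,1],[0,0,0.0018,0,0,0,1],[0,0,0.0018,0,0,0,1],[0,0,-0.06,0,0,0,1],[0,0,-0.12,0,0,0,1],[0,0,-0.16,0,0,0,1]]'
python3 -m handwheel '[[-0.05,0.15,-0.02,0,0,0,1],[-0.1,0.2,-0.02,0,0,0,1],[-0.15,0.2,-0.02,0,0,0,1],[-0.2,0.2,-0.02,0,0,0,1],[-0.2,0.2,-0.02,0,0,0,1],[-0.2,0.2,-0.02,0,0,0,1]]'
python3 - <<'E'
from h import *
p,d=get_image("top");C=cloud("top",d)
for x,y,z0,z1,n in((660,-58,100,130,"handle"),(660,-58,60,80,"stand"),(816,88,30,150,"deer"),(687,-329,20,150,"glue")):
    m=(d>0)&(C[...,2]>z0)&(C[...,2]<z1)&(np.hypot(C[...,0]-x,C[...,1]-y)<70);P=C[m];print(n,len(P),rect(P),P[:,2].max().round())
q,_=get_image("side")
a=cv2.resize(p[80:290,160:460],(800,560),interpolation=3);cv2.imwrite("pics/end.png",a)
E
```

```text
clock: 74.92
position: [661.1, -61.4, 243.1]
ee_rot: [0.983, 0.184, 0.002, 0.0]
contact_force: [0.7, 0.1, 0.2]
gripper_width: 85.7
grasp_force: 0.0
clock: 75.68
position: [543.6, -322.4, 260.1]
ee_rot: [0.983, 0.181, 0.0, 0.0]
contact_force: [1.1, 0.5, -0.2]
gripper_width: 85.7
grasp_force: 0.0
handle 111 (array([661.2, -59.7]), 44.9, 26.9, 22.1) 121.0
stand 293 (array([658.9, -57.2]), 71.2, 70.8, 21.2) 79.0
deer 347 (array([821.1,  91.5]), 111.4, 76.2, 3.3) 150.0Traceback (most recent call last):
  File "<stdin>", line 4, in <module>
    return umr_maximum(a, axis, None, out, keepdims, initial, where)
ValueError: zero-size array to reduction operation maximum which has no identity
```

I've used my 14 views, so the rest of the checks are by numbers.

Run:
```python
from h import *
p,d=get_image("top");C=cloud("top",d);q,_=get_image("side")
o=cv2.imread("pics/side0.png");o2=cv2.imread("pics/top0.png")
for n,b in dict(glue=(440,500,235,295),deer=(345,410,115,175),mug=(150,205,140,195)).items():
    x0,x1,y0,y1=b;print(n,"side diff",np.abs(o[y0:y1,x0:x1].astype(int)-q[y0:y1,x0:x1]).mean().round(1))
print("deer top",np.abs(o2[100:150,280:325].astype(int)-p[100:150,280:325]).mean().round(1),"mug top",np.abs(o2[260:300,180:222].astype(int)-p[260:300,180:222]).mean().round(1))
hs=cv2.cvtColor(p,cv2.COLOR_BGR2HSV)
u=np.array([.9943,.107]);v=np.array([-.107,.9943])
for k in(-1,0,1):
    c=np.array([522,238.6])+105*k*u;w=C[...,:2]-c
    i=(d>0)&(abs(w@u)<32)&(abs(w@v)<37)&(C[...,2]>48)&(C[...,2]<64);P=C[i]
    j=(d>0)&(C[...,2]>64)&(C[...,2]<84)&(abs(w@u)<45)&(w@v>24)&(w@v<75);Q=C[j]
    A=np.c_[P[:,:2],np.ones(len(P))]
    print(k+2,rect(P),P[:,2].mean().round(1),"tilt",np.linalg.lstsq(A,P[:,2],rcond=None)[0][:2].round(3),"brass",rect(Q))
```

```text
glue side diff 14.4
deer side diff 9.1
mug side diff 27.7
deer top 2.8 mug top 17.3
1 (array([418.2, 228.8]), 70.1, 59.9, -83.8) 58.0 tilt [-0.004  0.022] brass (array([408.7, 276. ]), 46.6, 40.9, 16.0)
2 (array([520.5, 238.4]), 70.2, 60.9, -82.7) 58.1 tilt [0.005 0.017] brass (array([519.1, 288.7]), 43.2, 26.0, -74.8)
3 (array([627.4, 250.9]), 70.5, 61.4, -83.3) 58.1 tilt [0.009 0.02 ] brass (array([620.6, 298.1]), 48.4, 26.2, 84.1)
```

Run:
```python
from h import *
d0=np.load("top0.npy");C0=cloud("top",d0);p,d=get_image("top");C=cloud("top",d)
for n,x,y,z0,z1,r in(("mug",316,425,40,120,75),("deer",814,89,30,170,75)):
    for c,dd in((C0,d0),(C,d)):
        m=(dd>0)&(c[...,2]>z0)&(c[...,2]<z1)&(np.hypot(c[...,0]-x,c[...,1]-y)<r);P=c[m];print(n,len(P),rect(P),P[:,2].max().round())
q,_=get_image("side")
for im in(cv2.imread("pics/side0.png"),q):
    h=cv2.cvtColor(im,cv2.COLOR_BGR2HSV);m=cv2.inRange(h,(3,190,150),(14,255,255));m[:,:440]=0
    M=cv2.moments(m,True);print("cap",M["m00"],M["m10"]/max(M["m00"],1),M["m01"]/max(M["m00"],1))
go([440,285,300],down(-84))
```

```text
mug 277 (array([316.2, 419.1]), 102.8, 73.7, 83.2) 98.0
mug 283 (array([326.2, 411.7]), 100.7, 76.2, 24.2) 98.0
deer 401 (array([825.8,  91.2]), 114.8, 87.4, 10.0) 169.0
deer 405 (array([827.5,  91. ]), 116.9, 87.8, 9.7) 169.0
cap 89.0 470.65168539325845 245.76404494382024
cap 77.0 471.05194805194805 246.33766233766235
[0.1193, -0.6018, -0.0409] [-0.0, -0.0, 0.266] deg 15.2
```

Run:
```python
from h import *
d0=np.load("top0.npy");p,d=get_image("top")
for im,dd in((cv2.imread("pics/top0.png"),d0),(p,d)):
    c=cloud("top",dd);m=(dd>0)&(c[...,2]>40)&(c[...,2]<120)&(np.hypot(c[...,0]-320,c[...,1]-415)<80);P=c[m]
    u8=m.astype(np.uint8);e=cv2.morphologyEx(u8,cv2.MORPH_CLOSE,np.ones((9,9)));e=cv2.morphologyEx(e,cv2.MORPH_OPEN,cv2.getStructuringElement(cv2.MORPH_ELLIPSE,(15,15)))
    M=cv2.moments(e,True);print("body px",M["m10"]/M["m00"],M["m01"]/M["m00"],e.sum(),"world@85",plane("top",[M["m10"]/M["m00"],M["m01"]/M["m00"]],85))
    print(np.round(P[P[:,2]>80].mean(0),1))
    for r in u8[258:300,180:225][::2]:print(''.join('.#'[k] for k in r))
```

```text
Traceback (most recent call last):
ZeroDivisionError: float division by zero
```

Run:
```python
from h import *
d0=np.load("top0.npy");p,d=get_image("top")
for dd in(d0,d):
    c=cloud("top",dd);m=(dd>0)&(c[...,2]>40)&(c[...,2]<120)&(np.hypot(c[...,0]-320,c[...,1]-415)<80)
    for r in m[256:300,180:225][::2]:print(''.join('.#'[int(k)] for k in r))
    print()
```

```text
.............................................
.............................................
.............................................
.............................................
.....##......................................
....#####........########....................
......#####..########.....#####..............
........#########............####............
..........#####...............####...........
.........#####.................####..........
........######.................####..........
........######.................####..........
........#####..................####..........
.........#####................#####..........
..........#####..............####............
...........######.........#####..............
..............#######.#######................
.............................................
.............................................
.............................................
.............................................
.............................................

.............................................
.........................................
[... 224 characters left out ...]
..........
........#########............####............
..........#####...............####...........
.........#####.................####..........
........######.................####..........
........######.................####..........
........#####..................####..........
.........#####................####...........
..........#####..............####............
...........###.##.........######.............
..............#######.#######................
.............................................
.............................................
.............................................
.............................................
.............................................
```

The mug, deer and glue bottle haven't moved; the change in the mug's rectangle came from the fit. Now a close check of the buttons.

```bash
python3 -m handwheel '[[0.119,-0.602,-0.041,0,0,0.266,1],[0.119,-0.602,-0.041,0,0,0.266,1],[0.119,-0.602,-0.041,0,0,0.266,1],[0.119,-0.602,-0.041,0,0,0.266,1],[0.119,-0.602,-0.041,0,0,0.266,1],[0.119,-0.602,-0.041,0,0,0.266,1],[0.119,-0.602,-0.041,0,0,0.266,1],[0.119,-0.602,-0.041,0,0,0.266,1],[0.119,-0.602,-0.041,0,0,0.266,1],[0.119,-0.602,-0.041,0,0,0.266,1]]'
python3 -m handwheel '[[0.02,-0.03,0,0,0,0,1],[0.02,-0.03,0,0,0,0,1],[0.02,-0.03,0,0,0,0,1],[0.02,-0.03,0,0,0,0,1]]'
python3 - <<'E'
from h import *
s,p,d=snap("wrist");cv2.imwrite("pics/w10.png",p);C=cloud("wrist",d,s);hs=cv2.cvtColor(p,cv2.COLOR_BGR2HSV)
print(np.degrees(2*np.arctan2(s['ee_rot'][1],s['ee_rot'][0])))
u=np.array([.9943,.107]);v=np.array([-.107,.9943])
for k in(-1,0,1):
    w=C[...,:2]-(np.array([522,238.6])+105*k*u)
    a,b=w@u,w@v
    j=(d>0)&(C[...,2]>62)&(C[...,2]<84)&(abs(a)<35)&(b>24)&(b<75)&(hs[...,1]>150)
    t=j&(b<42)  # arm part over the block
    for nm,mm in(("all",j),("arm",t)):
        P=C[mm];print(k+2,nm,len(P),rect(P) if len(P)>5 else"","jig a,b mean",a[mm].mean().round(1),b[mm].mean().round(1),"b min",b[mm].min().round(1),"a range",np.percentile(a[mm],[2,98]).round(1),"hue",np.median(hs[mm],0))
E
```

```text
clock: 77.28
position: [438.6, 287.4, 300.6]
ee_rot: [0.999, 0.053, 0.0, -0.0]
contact_force: [0.3, -0.2, -0.5]
gripper_width: 85.7
grasp_force: 0.0
clock: 77.78
position: [456.3, 315.6, 300.5]
ee_rot: [0.999, 0.051, 0.0, -0.0]
contact_force: [-0.3, -0.4, -0.6]
gripper_width: 85.4
grasp_force: 0.0
5.886983465439977
1 all 501 (array([413.4, 275.9]), 42.3, 24.6, -84.8) jig a,b mean 1.0 51.1 b min 27.6 a range [-10.8  12.9] hue [ 19. 164. 207.]
1 arm 110 (array([414.4, 261.5]), 13.9, 13.4, 8.1) jig a,b mean 1.0 34.9 b min 27.6 a range [-6.3  7.2] hue [ 19. 164. 215.]
2 all 625 (array([517.1, 286.9]), 41.4, 25.1, -84.1) jig a,b mean 0.2 51.5 b min 27.8 a range [-12.  12.] hue [ 19. 165. 217.]
2 arm 134 (array([518.8, 273.2]), 13.8, 13.0, -84.0) jig a,b mean 0.4 35.0 b min 27.8 a range [-5.9  7. ] hue [ 19. 166. 220.]
3 all 890 (array([620.5, 298.2]), 42.4, 26.4, -83.4) jig a,b mean -0.2 51.6 b min 27.4 a range [-12.7  12. ] hue [ 19.  167.  214.5]
3 arm 186 (array([622.2, 284.2]), 14.4, 13.9, -84.7) jig a,b mean -0.5 34.6 b min 27.4 a range [-6.9  6.1] hue [ 19.  166.  223.5]
```

The arms read -84.8, -84.1 and -83.4°, along jig -x (-83.8°), so all three are fully closed across flat blocks. The key is in its stand, so I'm handing the job in.

```bash
python3 -c "
from bench import *
print(job_done())"
```

```text
the job is handed in; nothing more can be done
None
```

The job is handed in: all three rosette blocks lie flat and carved face up in the pockets, each screw is turned clockwise to its stop with the key, the key is back in its stand, and the deer, glue bottle and mug have not moved.

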